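Line up two brass rods in the V-rail for brazing

ROBOT

A 6-joint arm with a two-finger parallel gripper is mounted at the origin on a cart in front of the work surface, level with it; the furniture and walls round the work are solid. World frame = base frame: x ahead of the robot, y to its left, z up, the work surface at z = 0. Lengths are in m, angles in rad, forces in N, time in s.
With the tool pointing down it reaches from about 0.35 to 0.95 m from the base axis. Payload 17.4 kg.
Tool frame: the origin (TCP) lies between the finger pads; the fingertips stand 22 mm ahead of it and the grasp point (between the pads) lies 3 mm ahead of it (tips_ahead is the distance from the TCP to the fingertips, in m); z points along the fingers, y is the direction in which the jaws open and shut (so a half turn about z gives the same grasp; the last joint's range is limited). The gripper opens to 93 mm and grips with 3 to 60 N. Pads are 15 mm wide; open, the fingers measure 128 mm over their backs; the gripper's body (75 mm by 188 mm) begins 65 mm behind the grasp point.
Start: joints at [1.266, 0.116, 1.442, -0, 1.584, -0.038], TCP at [0.178, 0.651, 0.241] pointing down, gripper open.
Joint ranges: [-2.83, 2.83], [-0.83, 2.19], [0.07, 2.5], [-1.14, 4.28], [0.01, 3], [-2.97, 2.97]. Speed limits (rad/s): [1.89, 1.89, 2.22, 3.14, 3.14, 3.14].

INTERFACE

Orientations are given as a unit quaternion [x, y, z, w].
In Python, from plant import observe, capture, camera_model, hand_in, tips_ahead gives the robot as it stands.
- The arm moves only by the tool send_rows, never from a script. Its argument "rows" is a list of rows, each an object with "hand": the closure, from 0 (fully open) to 1 (shut); "translation": the shift along the tool's x, y, z in mm, a list of three; "twist": the turn about the tool's z in degrees. A call has exactly 5 rows; each row is the pose to reach, as a shift and turn from the pose commanded when the call began, along the tool's axes at that moment; what a row does not reach only later rows make up. A row lasts 1/12 s, in which the tool goes at most 41.7 mm and 7.16 degrees, less where a joint would pass 70% of its speed; a pose out of reach is approached as far as the arm can. A call with a gripper value outside its range is refused whole. The fingers move at their own pace and stop on an object; "newtons" is the grip in N (left out, the last holds). Time passes only in rows, so rows that repeat a pose let the fingers close, or fill a call up. It gives the time, the measured TCP pose, the force and the opening at its end, in the units of the state.
- observe(): the state, without advancing time (a new reading comes with each control period).
- capture(name): name is "scene" or "top" or "wrist"; returns the picture (420x560x3 uint8, red, green, blue); there is no depth.
- camera_model(name): a dict with "camera_matrix" (3x3 intrinsics, pixels), "rvec" (rotation vector, rad) and "tvec" (3), from world to camera coordinates, as OpenCV has them. Camera axes: x right, y down, z forward; pixel columns grow to the right and rows downward; lengths in m; the calibration is good to about 2 mm. A picture is of the moment at which its call begins: read the wrist's pose just before it. camera_model takes no time and is no camera call; for the wrist camera it gives the pose at the moment of the call.
- hand_in(): hands the job in, once; it reports no verdict.
The state is a dict: "t": time; "qpos": joint angles; "qd": joint speeds; "joint_torque": joint torques, N m; "ee_pos": TCP position; "eef_rot": TCP orientation; "contact_force": force on the tool from outside, world axes, zero at the start; "ft_torque": the same for the moment, N m; "opening": finger opening in m.
Only numpy, scipy, OpenCV 4.12 (cv2) and the standard library are available. Lean on these libraries where they do the work, as an engineer would, in place of code of your own. Each camera call takes 0.05 s, during which the arm holds its last target. There are 200 camera calls.

TASK

Set up the two brass rods for an end-to-end braze: lay the short rod in the V-groove of the steel jig and push it gently under the bridge until it is fully home against the stop. Then lay the long rod in the groove behind it and push it gently until the two ends butt with the short rod still home, and last swing the hold-down arm over so that it rests on the long rod. Push gently all the way so that nothing is rammed against the stop, and leave the pliers, the solder tin and the charcoal block where they are.

Things in the scene. Friction and masses are not known exactly. Their poses are not given: they have to be found in the camera images.
- jig: Fixed steel brazing jig on a base plate 280 x 96 x 10 mm; origin at the centre of its underside, on the bench; z up, x along the V-groove towards the stop, y towards the side of the hold-down arm. Yaw near 90 degrees: x points to the robot's left, y towards the robot. The groove lies over y=0. All 'jig' coordinates are in this frame.
- groove (a point): Point on the axis of a 22 mm rod lying in the groove: jig x=-60, y=0, z=39.6 mm. The open 90-degree groove (angle rail) runs from jig x=-120 to 105 mm; bottom edge of the V at z=24, tops of its legs at z=33 mm and at most 12 mm either side, so a lying rod stands 17 mm above them.
- bridge (a point): Centre of the underside of the bridge that spans the groove at its stop end: jig x=90, y=0, z=55 mm. The bridge covers jig x=75 to 105 mm; inner faces of its posts at y=+-20 mm; its top with screw heads at z=65 mm. No rod can be laid there from above; rods are pushed in beneath it from the open groove.
- stop: Fixed upright steel plate 9 x 40 x 48 mm closing the far (+x) end of the groove. Same frame as jig (origin and axes). Its face towards the rods is at x=105 mm.
- stop_face (a point): Point on the stop's face where the axis of a rod lying in the groove meets it (jig x=105, y=0, z=39.6 mm).
- short_rod: Short round brass rod, diameter 22 mm, length 70 mm, about 0.22 kg. Origin at its middle on its axis; its x axis runs along the rod. Starts lying on the wooden rest; which of the two cradles varies. Fully home its middle is at jig x=70 mm.
- long_rod: Long round brass rod, diameter 22 mm, length 100 mm, about 0.32 kg. Origin at its middle on its axis; its x axis runs along the rod. Starts on the wooden rest in the other cradle. Butted behind the home short rod, its middle is at jig x=-15 mm.
- rod_rest: Fixed wooden rest on the bench, 34 (x) x 130 (y) x 12 mm, origin at the centre of its underside. Two cradles at y=+-35 mm, each of two small dowels whose tops are at z=15 mm; the rods lie along its x, axis at z=23 mm, their ends overhanging the rest.
- hold_down (a joint): Hinge of the hold-down arm (rad), parallel to the groove through jig x=10, y=34, z=53.6 mm. 0: level across the groove, resting on a rod in it; 1.57: upright; 2.15 (start): leaning back, away from the groove, at its limit. Free and slightly damped (0.1 kg): pushed past upright towards the groove it falls by itself in about 1 s onto the rod; with no rod it falls to -0.3.
- hold_down_ball (a point): Centre of the 11 mm ball at the free end of the hold-down arm, 44 mm from the hinge; at the start it stands highest, its top 96 mm above the bench. The arm is a bar 12 mm wide along the groove and 6 mm thick, hinged between two cheeks (jig x=-2 to 22, y=28 to 40, up to z=60 mm).
- pliers: Bystander: pliers with red handles, 40 x 120 x 12 mm, origin at the centre of the underside.
- solder_tin: Bystander: flat round tin 44 mm across, 20 mm high, origin at the centre of the underside.
- charcoal_block: Bystander: black charcoal block 44 x 68 x 25 mm, origin at the centre of the underside.
There are look-alikes about, which are no part of the job. Leave any pink or turquoise look-alike of the long_rod alone.

How it is judged:
By the outcome, as a careful person would: the job done as asked, in the order asked, and still so for the second after the job is handed in, with the robot touching nothing.
It also fails if it takes over 72 s, if anything falls off the work surface, if the arm or the gripper's body presses on something with over 40 N, if the wrist force passes 120 N, or if a joint passes its speed limit or range.

## Working session

There is one attempt and no reset: what is moved stays moved. The work goes in short steps, Python scripts to look and compute and a tool call to move; the robot and the scene stay as the last step left them, time stands still between calls to the robot, and variables do not carry over. Pictures are saved under pics/ and viewed, about 8 in all and at most 12, crops included, and the job is handed in when it is done.

Besides the shell and the picture viewer there is one more tool, called after "Request:" by a JSON object that holds its "method" and its "body". send_rows: Moves the arm, as the interface text tells. Its arguments: {"type":"object","properties":{"rows":{"type":"array"},"newtons":{"type":"number"}},"required":["rows"]}

```bash
mkdir -p pics; ls; python3 - <<'E'
from plant import *
import cv2,numpy as np
s=observe();print(s)
print(tips_ahead if not callable(tips_ahead) else tips_ahead())
for n in("scene","top"):
    im=capture(n);cv2.imwrite(f"pics/{n}0.png",cv2.cvtColor(im,cv2.COLOR_RGB2BGR))
    m=camera_model(n);print(n,m)
E
```

```text
pics
{'t': 0.0, 'qpos': array([ 1.26622178e+00,  1.16459713e-01,  1.44225554e+00, -1.46279638e-05,
        1.58401696e+00, -3.78165761e-02]), 'qd': array([-0.00050472, -0.00145118,  0.0003329 , -0.00013382,  0.00014796,
       -0.00258782]), 'joint_torque': array([ 1.63252953e-03, -7.21259451e+01, -6.22611594e+01,  7.80420844e-02,
        2.37886794e-02, -1.64969074e-04]), 'ee_pos': array([0.17790185, 0.65094363, 0.23992893]), 'eef_rot': array([ 1.32983941e-01,  9.91118029e-01, -5.62696032e-04, -8.98614253e-05]), 'contact_force': array([ 0.72043062, -0.4677146 ,  0.72279506]), 'ft_torque': array([ 0.05389502, -0.0199002 , -0.04498551]), 'opening': 0.09301717571262261}
0.022
scene {'camera_matrix': array([[471.54352999,   0.        , 278.93031069],
       [  0.        , 471.54352999, 210.90514939],
       [  0.        ,   0.        ,   1.        ]]), 'rvec': array([ 2.06942592, -0.71106781,  0.39079232]), 'tvec': array([-0.42352518,  0.2272892 ,  1.15464718])}
top {'camera_matrix': array([[415.59276249,   0.        , 273.5180439 ],
       [  0.        , 415.59276249, 208.40434024],
       [  0.        ,   0.        ,   1.        ]]), 'rvec': array([ 2.13443849, -2.13156242,  0.22135015]), 'tvec': array([-0.03200967,  0.52721007,  1.23786045])}
```

View pics/top0.png

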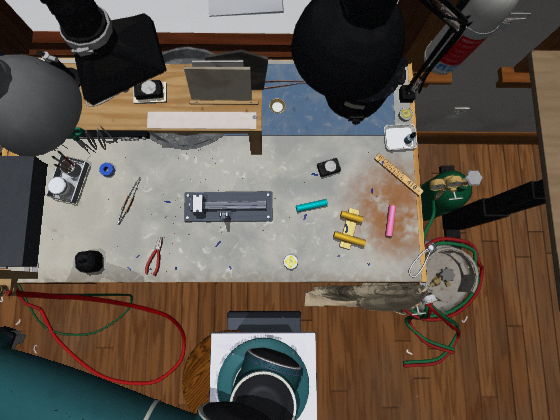

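View pics/scene0.png

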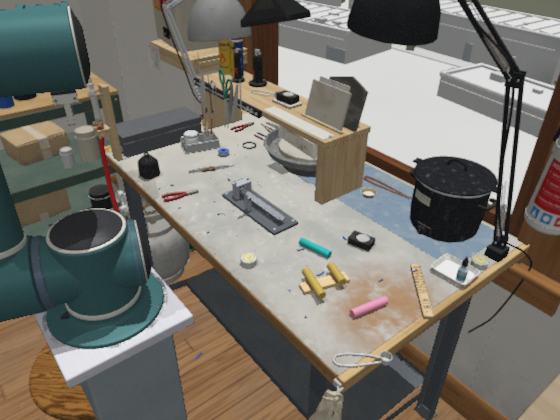

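The top view shows the jig at about (228,207) with its stop on the left. The two brass rods lie on the rest: the short one at (351,216), the long one at (349,240). The turquoise (311,205) and pink (390,221) rods are look-alikes, and the tin is at (291,262). Next I'll measure and confirm in a crop.

```bash
cat > h.py <<'E'
from plant import *
import cv2,numpy as np
from scipy.spatial.transform import Rotation as R
def cast(n,pts,z,m=None):
    m=m or camera_model(n);K=m["camera_matrix"];Rm=cv2.Rodrigues(m["rvec"])[0];t=m["tvec"]
    p=np.c_[np.atleast_2d(pts).astype(float),np.ones(len(np.atleast_2d(pts)))]
    d=(Rm.T@np.linalg.inv(K)@p.T).T;c=-Rm.T@t
    return c+d*((z-c[2])/d[:,2])[:,None]
def proj(n,P,m=None):
    m=m or camera_model(n)
    return cv2.projectPoints(np.atleast_2d(P).astype(float),m["rvec"],m["tvec"],m["camera_matrix"],None)[0][:,0]
def brass(im,lo=(15,130,80),hi=(30,255,255)):
    h=cv2.cvtColor(im,cv2.COLOR_RGB2HSV);return cv2.inRange(h,lo,hi)
def rect_world(n,cnt,z,m=None):
    """min-area rect of contour points cast on plane z: centre, length, width, angle of long side (deg)"""
    w=cast(n,cnt[:,0,:],z,m)[:,:2].astype(np.float32)
    (c,(a,b),th)=cv2.minAreaRect(w*1000)
    if a<b:a,b,th=b,a,th+90
    return np.round(c,1),round(a,1),round(b,1),round((th+90)%180-90,1)
E
python3 - <<'E'
from h import *
im=cv2.imread("pics/top0.png")[:,:,::-1].copy()
hsv=cv2.cvtColor(im,cv2.COLOR_RGB2HSV)
for p in[(351,216),(345,239),(348,228),(358,240)]:print(p,hsv[p[1],p[0]])
m=brass(im,(15,190,80),(30,255,255));m[:190]=0;m[260:]=0;m[:,:320]=0;m[:,375:]=0
for c in cv2.findContours(m,0,1)[0]:
    if cv2.contourArea(c)>20:print("rod",cv2.boundingRect(c),rect_world("top",c,.026))
# jig plate: dark
d=cv2.inRange(hsv,(0,0,0),(180,120,100));d[:180]=0;d[232:]=0;d[:,:178]=0;d[:,280:]=0
c=max(cv2.findContours(d,0,1)[0],key=cv2.contourArea);print("jig",cv2.boundingRect(c),rect_world("top",c,.010))
a=cv2.resize(im[180:260,175:285],None,fx=5,fy=5,interpolation=2)
b=cv2.resize(im[190:260,290:400],None,fx=5,fy=5,interpolation=2)
o=np.vstack([a,b])[:,:,::-1];cv2.imwrite("pics/c1.png",cv2.resize(o,None,fx=.8,fy=.8))
E
```

```text
(351, 216) [ 23 189 220]
(345, 239) [ 21 192 158]
(348, 228) [ 24 101 219]
(358, 240) [ 23 196 206]
rod (334, 232, 32, 13) (array([ 436.8, -268.4]), 98.8, 18.3, 74.0)
rod (341, 212, 22, 10) (array([ 506.4, -277.5]), 67.0, 18.6, 73.9)
jig (184, 192, 89, 39) (array([525.3, 112.7]), 280.2, 121.0, -88.9)
```

View pics/c1.png

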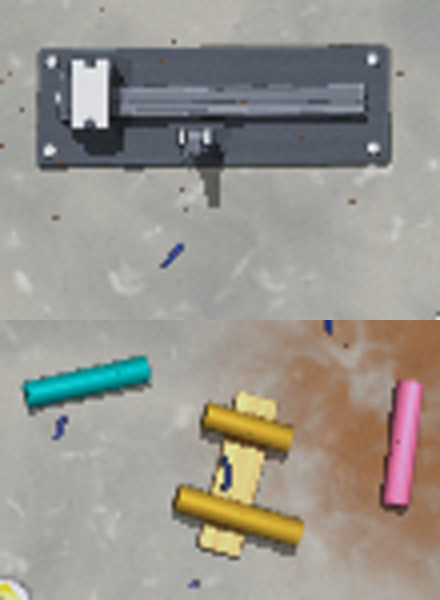

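Sizes match: the short rod is 67×18 and the long rod 99×18, 70 mm apart, with the look-alikes well away. I'll move over the rods first.

```bash
cat >> h.py <<'E'
def yaw(s):
    y=R.from_quat(s["eef_rot"]).as_matrix()[:,1];return np.degrees(np.arctan2(y[1],y[0]))
def plan(wps,start=None):
    """wps: (x,y,z mm,yaw deg); prints end-of-call tool shift mm and twist for each"""
    s=observe();p=np.r_[s["ee_pos"]*1000,yaw(s)] if start is None else np.array(start,float)
    for w in wps:
        w=np.array(w,float);a=np.radians(p[3]);d=w-p
        print(np.round([-np.sin(a)*d[0]+np.cos(a)*d[1],np.cos(a)*d[0]+np.sin(a)*d[1],-d[2]],1),"twist",round(-d[3],1),"to",w,"len",round(np.linalg.norm(d[:3])))
        p=w
E
python3 - <<'E'
from h import *
s=observe();print(yaw(s))
plan([(290,480,240,45),(400,300,240,15),(440,110,240,0),(460,-80,230,-16),(470,-250,220,-16)])
m=camera_model("wrist");Rm=cv2.Rodrigues(m["rvec"])[0];print("cam pos rel TCP",-Rm.T@m["tvec"]-s["ee_pos"],"fwd",Rm[2])
E
```

```text
74.71152923145998
[-153.2 -135.4   -0. ] twist 29.7 to [290. 480. 240.  45.] len 204
[-205.1  -49.5   -0. ] twist 30.0 to [400. 300. 240.  15.] len 211
[-193.9  -10.5   -0. ] twist 15.0 to [440. 110. 240.   0.] len 194
[-190.   20.   10.] twist 16.0 to [460. -80. 230. -16.] len 191
[-160.7   56.5   10. ] twist -0.0 to [ 470. -250.  220.  -16.] len 171
cam pos rel TCP [-0.06429355  0.01727291  0.14416124] fwd [ 0.23187676 -0.06526382 -0.97055335]
```

Request:
{"method": "send_rows", "body": {"rows": [{"hand": 0,"translation": [-30,-27,0],"twist": 6},{"hand": 0,"translation": [-61,-54,0],"twist": 12},{"hand": 0,"translation": [-92,-81,0],"twist": 18},{"hand": 0,"translation": [-122,-108,0],"twist": 24},{"hand": 0,"translation": [-153,-135,0],"twist": 30}], "newtons": 25}}

```text
t: 0.52
ee_pos: [0.2904, 0.4788, 0.2402]
eef_rot: [0.387, 0.922, -0.0, -0.0]
contact_force: [0.4, 0.3, 0.3]
opening: 0.0928
```

Request:
{"method": "send_rows", "body": {"rows": [{"hand": 0,"translation": [-41,-10,0],"twist": 6},{"hand": 0,"translation": [-82,-20,0],"twist": 12},{"hand": 0,"translation": [-123,-30,0],"twist": 18},{"hand": 0,"translation": [-164,-40,0],"twist": 24},{"hand": 0,"translation": [-202,-49,0],"twist": 30}]}}

```text
t: 0.93
ee_pos: [0.3977, 0.3006, 0.2405]
eef_rot: [0.613, 0.79, -0.0, 0.0]
contact_force: [0.2, 0.2, 1.2]
opening: 0.0929
```

Request:
{"method": "send_rows", "body": {"rows": [{"hand": 0,"translation": [-39,-2,0],"twist": 3},{"hand": 0,"translation": [-78,-4,0],"twist": 6},{"hand": 0,"translation": [-116,-6,0],"twist": 9},{"hand": 0,"translation": [-155,-8,0],"twist": 12},{"hand": 0,"translation": [-194,-10,0],"twist": 15}]}}

```text
t: 1.35
ee_pos: [0.4366, 0.1105, 0.2406]
eef_rot: [0.71, 0.705, 0.0, 0.0]
contact_force: [1.1, 1.4, -0.1]
opening: 0.0929
```

```bash
python3 - <<'E'
from h import *
s=observe();print(s["t"],s["ee_pos"],yaw(s))
plan([(455,-80,230,-12),(470,-240,220,-16)])
E
```

```text
1.35 [0.43664723 0.11053397 0.2405821 ] -0.42125678713360454
[-190.4   19.8   10.6] twist 11.6 to [455. -80. 230. -12.] len 192
[-153.4   47.9   10. ] twist 4.0 to [ 470. -240.  220.  -16.] len 161
```

```bash
python3 - <<'E'
from h import *
im=capture("wrist");cv2.imwrite("pics/w1.png",im[:,:,::-1])
import pickle;pickle.dump(camera_model("wrist"),open("w1.pkl","wb"))
E
```

```text
(no output)
```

View pics/w1.png

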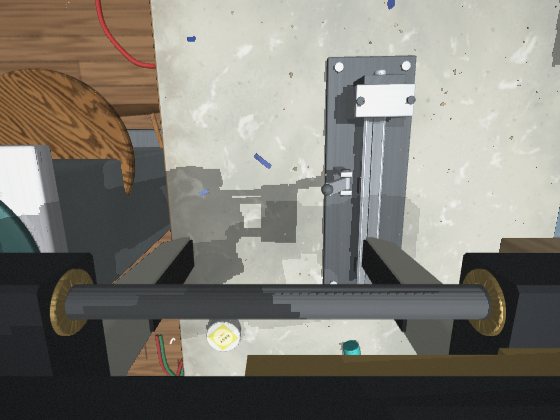

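Request:
{"method": "send_rows", "body": {"rows": [{"hand": 0,"translation": [-38,4,2],"twist": 3},{"hand": 0,"translation": [-76,8,4],"twist": 5},{"hand": 0,"translation": [-114,12,6],"twist": 7},{"hand": 0,"translation": [-152,16,8],"twist": 9},{"hand": 0,"translation": [-190,20,10],"twist": 12}]}}

```text
t: 1.82
ee_pos: [0.4556, -0.0795, 0.2305]
eef_rot: [0.779, 0.627, 0.0, 0.0]
contact_force: [1.5, 0.0, 0.3]
opening: 0.0931
```

Request:
{"method": "send_rows", "body": {"rows": [{"hand": 0,"translation": [-38,12,2],"twist": 1},{"hand": 0,"translation": [-76,24,4],"twist": 2},{"hand": 0,"translation": [-114,36,6],"twist": 3},{"hand": 0,"translation": [-153,48,10],"twist": 4},{"hand": 0,"translation": [-153,48,10],"twist": 4}]}}

```text
t: 2.23
ee_pos: [0.4697, -0.2426, 0.219]
eef_rot: [0.802, 0.598, -0.001, -0.001]
contact_force: [1.1, -0.1, -1.2]
opening: 0.0931
```

```bash
python3 - <<'E'
from h import *
s=observe();m=camera_model("wrist");im=capture("wrist");cv2.imwrite("pics/w2.png",im[:,:,::-1])
print(s["t"],s["ee_pos"],yaw(s))
k=brass(im,(15,170,60),(30,255,255))
for c in cv2.findContours(k,0,1)[0]:
    if cv2.contourArea(c)>800:print(cv2.boundingRect(c),rect_world("wrist",c,.025,m))
E
```

```text
2.2333 [ 0.46969508 -0.24256188  0.21904135] -16.572513379072085
```

View pics/w2.png

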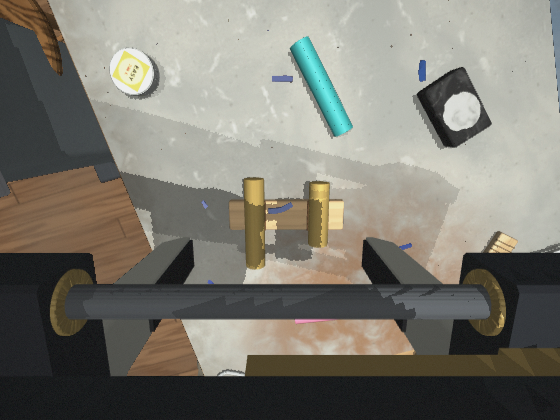

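Wrist view 1 shows the jig plate's stop-end corners at (328,57) and (415,56), the bridge at (386,100) and the ball at (327,190). View 2 shows the long rod at (255,222) and the short rod at (319,214) on the rest.

```bash
python3 - <<'E'
from h import *
import pickle
m=camera_model("wrist");im=cv2.imread("pics/w2.png")[:,:,::-1].copy()
hsv=cv2.cvtColor(im,cv2.COLOR_RGB2HSV)
print(hsv[200,255],hsv[230,255],hsv[215,238],hsv[215,319],hsv[235,315],hsv[215,335])
for smin in(130,150):
  k=cv2.inRange(hsv,(15,smin,40),(32,255,255));k[:170]=0;k[275:]=0;k[:,:225]=0;k[:,345:]=0
  k=cv2.morphologyEx(k,cv2.MORPH_OPEN,np.ones((9,9)))
  for c in cv2.findContours(k,0,1)[0]:
    if cv2.contourArea(c)>300:print(smin,cv2.boundingRect(c),rect_world("wrist",c,.023,m))
m1=pickle.load(open("w1.pkl","rb"));im=cv2.imread("pics/w1.png",0)
print("corners",cast("wrist",[(328,57),(415,56)],.010,m1)*1000)
print("bridge screws",cast("wrist",[(361,101),(411,100)],.063,m1)*1000)
print("bridge top edges mid",cast("wrist",[(386,84),(386,116)],.062,m1)*1000)
print("ball",cast("wrist",[(327,190)],.0904,m1)*1000)
for r in(130,160,220,240):print(r,list(im[r,322:420:1]))
E
```

```text
[ 22 131 213] [ 21 130 124] [ 17  96 146] [ 21 123 126] [ 22 126 117] [ 21  85 235]
corners [[493.75867964 244.16252776  10.        ]
 [587.08565624 243.85458459  10.        ]]
bridge screws [[518.22410235 194.85119261  63.        ]
 [565.70124261 195.09183534  63.        ]]
bridge top edges mid [[541.28365927 209.84731445  62.        ]
 [543.26262018 180.81434356  62.        ]]
ball [[483.68277058 114.54409404  90.4       ]]
130 [np.uint8(208), np.uint8(133), np.uint8(132), np.uint8(86), np.uint8(58), np.uint8(103), np.uint8(133), np.uint8(131), np.uint8(135), np.uint8(134), np.uint8(130), np.uint8(132), np.uint8(132), np.uint8(129), np.uint8(131), np.uint8(133), np.uint8(136), np.uint8(134), np.uint8(131), np.uint8(129), np.uint8(129), np.uint8(130), np.uint8(129), np.uint8(132), np.uint8(131), np.uint8(126), np.uint8(129), np.uint8(130), np.uint8(130), np.uint8(129), np.uint8(131), np.uint8(130), np.uint8(128), np.uint8(79), np.uint8(79), np.uint8(76), np.uint8(78), np.uint8(78), np.uint8(79), np.uint8(78), np.uint8(79), np.uint8(124), np.uint8(164), np.uint8(165), np.uint8(224), 
[... 4465 characters left out ...]
nt8(95), np.uint8(95), np.uint8(96), np.uint8(96), np.uint8(96), np.uint8(95), np.uint8(98), np.uint8(96), np.uint8(97), np.uint8(96), np.uint8(97), np.uint8(96), np.uint8(99), np.uint8(104), np.uint8(102), np.uint8(104), np.uint8(108), np.uint8(108), np.uint8(104), np.uint8(106), np.uint8(105), np.uint8(104), np.uint8(103), np.uint8(103), np.uint8(101), np.uint8(106), np.uint8(105), np.uint8(105), np.uint8(105), np.uint8(98), np.uint8(181), np.uint8(181), np.uint8(181), np.uint8(181), np.uint8(182), np.uint8(183), np.uint8(183), np.uint8(180), np.uint8(182), np.uint8(181), np.uint8(181), np.uint8(182), np.uint8(183), np.uint8(183), np.uint8(184), np.uint8(203), np.uint8(204), np.uint8(205)]
```

```bash
python3 - <<'E'
from h import *
import pickle
m=camera_model("wrist");im=cv2.imread("pics/w2.png")[:,:,::-1].copy()
hsv=cv2.cvtColor(im,cv2.COLOR_RGB2HSV)
k=cv2.inRange(hsv,(15,112,40),(32,255,255));k[:170]=0;k[275:]=0;k[:,:225]=0;k[:,345:]=0
k=cv2.morphologyEx(k,cv2.MORPH_OPEN,np.ones((7,7)))
for c in cv2.findContours(k,0,1)[0]:
    if cv2.contourArea(c)>300:print(cv2.boundingRect(c),rect_world("wrist",c,.023,m))
m1=pickle.load(open("w1.pkl","rb"))
print("V",cast("wrist",[(372.3,130),(371,160),(368.2,220)],.024,m1)[:,:2]*1000)
print("legs mid",cast("wrist",[(374,130),(372.5,160),(369,220)],.033,m1)[:,:2]*1000)
print("plate edges",cast("wrist",[(325,160),(408,160),(323.7,220),(403,220)],.010,m1)[:,:2]*1000)
print("plate corner check", proj("wrist",[[.5404,.1045,.01]],m1))
E
```

```text
(308, 182, 21, 65) (array([ 504.4, -277.6]), 73.0, 21.9, 74.9)
(244, 178, 21, 90) (array([ 434.4, -268. ]), 102.4, 21.6, 73.6)
V [[541.71075431 167.43805663]
 [542.14074556 134.9660464 ]
 [542.82846692  65.41565861]]
legs mid [[540.93395079 167.51488167]
 [541.17679467 135.85577664]
 [541.12825673  68.05142783]]
plate edges [[492.95458626 134.29583809]
 [588.98814451 132.94337726]
 [492.9682445   62.06127925]
 [589.06233802  60.6964957 ]]
plate corner check [[364.69834044 184.86277337]]
```

```bash
python3 - <<'E'
from h import *
plan([(505.5,-277.6,110,-15.6),(505.5,-277.6,40,-15.6)])
E
```

```text
[-25.8  45.  109.4] twist -0.9 to [ 505.5 -277.6  110.   -15.6] len 121
[ 0.  0. 70.] twist -0.0 to [ 505.5 -277.6   40.   -15.6] len 70
```

Request:
{"method": "send_rows", "body": {"rows": [{"hand": 0.5,"translation": [-8,14,33],"twist": 0},{"hand": 0.5,"translation": [-17,29,70],"twist": 0},{"hand": 0.5,"translation": [-26,45,109],"twist": -1},{"hand": 0.5,"translation": [-26,45,109],"twist": -1},{"hand": 0.5,"translation": [-26,45,109],"twist": -1}]}}

```text
t: 2.7
ee_pos: [0.5056, -0.2739, 0.1097]
eef_rot: [0.795, 0.607, -0.001, -0.002]
contact_force: [0.9, -1.2, 1.3]
opening: 0.0644
```

```bash
python3 - <<'E'
from h import *
s=observe();m=camera_model("wrist");im=capture("wrist");cv2.imwrite("pics/w3.png",im[:,:,::-1])
print(s["ee_pos"],yaw(s),s["opening"])
hsv=cv2.cvtColor(im,cv2.COLOR_RGB2HSV)
k=cv2.inRange(hsv,(15,112,40),(32,255,255));k[290:]=0
k=cv2.morphologyEx(k,cv2.MORPH_OPEN,np.ones((9,9)))
for c in cv2.findContours(k,0,1)[0]:
    if cv2.contourArea(c)>800:print(cv2.boundingRect(c),rect_world("wrist",c,.023,m))
E
```

```text
[ 0.50560509 -0.27386725  0.10970481] -15.264091972611114 0.06440002335763047
(264, 179, 31, 96) (array([ 504. , -280.6]), 74.7, 21.9, 74.2)
(168, 171, 33, 80) (array([ 440.2, -250.1]), 60.9, 22.5, 73.6)
```

View pics/w3.png

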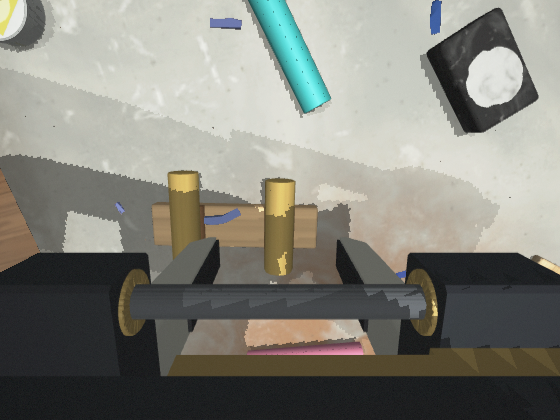

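The rod is centred between the fingers at column 280, so I'm going down.

Request:
{"method": "send_rows", "body": {"rows": [{"hand": 0.5,"translation": [-3,-1,15],"twist": 0},{"hand": 0.5,"translation": [-4,-1,35],"twist": 0},{"hand": 0.5,"translation": [-4,-1,55],"twist": 0},{"hand": 0.5,"translation": [-4,-1,69],"twist": 0},{"hand": 0.5,"translation": [-4,-1,69.5],"twist": 0}]}}

```text
t: 3.17
ee_pos: [0.5037, -0.2777, 0.0415]
eef_rot: [0.795, 0.607, -0.0, -0.0]
contact_force: [-0.3, -0.5, 0.0]
opening: 0.0465
```

Request:
{"method": "send_rows", "body": {"rows": [{"hand": 0.75,"translation": [0,0,0],"twist": 0},{"hand": 0.85,"translation": [0,0,0],"twist": 0},{"hand": 0.9,"translation": [0,0,0],"twist": 0},{"hand": 1,"translation": [0,0,0],"twist": 0},{"hand": 1,"translation": [0,0,0],"twist": 0}]}}

```text
t: 3.58
ee_pos: [0.5046, -0.2789, 0.0432]
eef_rot: [0.795, 0.607, 0.0, 0.001]
contact_force: [-0.3, 0.5, 4.8]
opening: 0.0213
```

Request:
{"method": "send_rows", "body": {"rows": [{"hand": 1,"translation": [0,0,0],"twist": 0},{"hand": 1,"translation": [0,0,0],"twist": 0},{"hand": 1,"translation": [0,0,0],"twist": 0},{"hand": 1,"translation": [0,0,-5],"twist": 0},{"hand": 1,"translation": [0,0,-10],"twist": 0}]}}

```text
t: 4.0
ee_pos: [0.5039, -0.2785, 0.0523]
eef_rot: [0.795, 0.607, -0.0, -0.0]
contact_force: [0.1, -1.1, -0.6]
opening: 0.0211
```

```bash
python3 - <<'E'
from h import *
s=observe();print(s["ee_pos"],yaw(s),s["opening"],s["contact_force"])
plan([(500,-230,140,-10),(530,-40,160,0.4),(542,64.5,120,0.4),(541.8,64.5,58,0.4)])
E
```

```text
[ 0.50393312 -0.27853667  0.05231363] -15.290154736797913 0.02112878254955752 [ 0.1283377  -1.05301433 -0.63590968]
[ 45.8 -16.6 -87.7] twist -5.3 to [ 500. -230.  140.  -10.] len 100
[192.3  -3.4 -20. ] twist -10.4 to [ 5.3e+02 -4.0e+01  1.6e+02  4.0e-01] len 193
[104.4  12.7  40. ] twist -0.0 to [5.42e+02 6.45e+01 1.20e+02 4.00e-01] len 113
[ 0.  -0.2 62. ] twist -0.0 to [5.418e+02 6.450e+01 5.800e+01 4.000e-01] len 62
```

Request:
{"method": "send_rows", "body": {"rows": [{"hand": 1,"translation": [0,0,-25],"twist": 0},{"hand": 1,"translation": [5,-3,-55],"twist": -1},{"hand": 1,"translation": [20,-8,-88],"twist": -2},{"hand": 1,"translation": [45,-17,-88],"twist": -5},{"hand": 1,"translation": [45,-17,-88],"twist": -5}]}}

```text
t: 4.42
ee_pos: [0.5, -0.2284, 0.1428]
eef_rot: [0.766, 0.642, 0.001, 0.001]
contact_force: [-0.9, -0.5, -1.5]
opening: 0.0216
```

```bash
python3 - <<'E'
from h import *
s=observe();m=camera_model("wrist");im=capture("wrist");cv2.imwrite("pics/w4.png",im[:,:,::-1])
print(s["ee_pos"],yaw(s),s["opening"],s["contact_force"])
hsv=cv2.cvtColor(im,cv2.COLOR_RGB2HSV)
k=cv2.inRange(hsv,(15,112,40),(32,255,255));k[285:]=0
k=cv2.morphologyEx(k,cv2.MORPH_OPEN,np.ones((7,7)))
for c in cv2.findContours(k,0,1)[0]:
    if cv2.contourArea(c)>800:print(cv2.boundingRect(c))
plan([(530,-40,160,0.4),(542,64.5,120,0.4),(541.8,64.5,58,0.4)])
E
```

```text
[ 0.50001937 -0.22844641  0.14279235] -10.047768863042654 0.02157796993807588 [-0.86029781 -0.51451902 -1.51788244]
(202, 209, 27, 43)
(258, 187, 41, 97)
[191.9  -3.7 -18.5] twist -10.6 to [ 5.3e+02 -4.0e+01  1.6e+02  4.0e-01] len 193
[104.4  12.7  40. ] twist -0.0 to [5.42e+02 6.45e+01 1.20e+02 4.00e-01] len 113
[ 0.  -0.2 62. ] twist -0.0 to [5.418e+02 6.450e+01 5.800e+01 4.000e-01] len 62
```

View pics/w4.png

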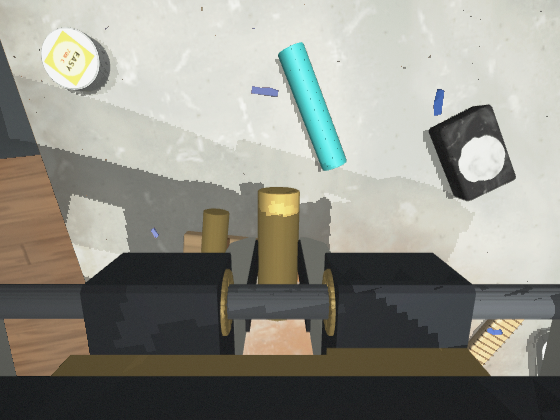

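The short rod is held centred and straight at (280,235). I'm carrying it over the groove.

Request:
{"method": "send_rows", "body": {"rows": [{"hand": 1,"translation": [38,-1,-5],"twist": -2},{"hand": 1,"translation": [77,-2,-10],"twist": -4},{"hand": 1,"translation": [115,-3,-14],"twist": -6},{"hand": 1,"translation": [154,-4,-18],"twist": -8},{"hand": 1,"translation": [192,-4,-18],"twist": -10.6}]}}

```text
t: 4.88
ee_pos: [0.53, -0.0398, 0.1588]
eef_rot: [0.705, 0.709, 0.0, 0.0]
contact_force: [0.9, -1.5, -1.2]
opening: 0.0214
```

Request:
{"method": "send_rows", "body": {"rows": [{"hand": 1,"translation": [35,4,10],"twist": 0},{"hand": 1,"translation": [70,8,25],"twist": 0},{"hand": 1,"translation": [104,12.5,40],"twist": 0},{"hand": 1,"translation": [104,12.5,40],"twist": 0},{"hand": 1,"translation": [104,12.5,40],"twist": 0}]}}

```text
t: 5.3
ee_pos: [0.5414, 0.064, 0.1168]
eef_rot: [0.704, 0.71, -0.001, -0.001]
contact_force: [0.6, -1.1, -2.9]
opening: 0.0212
```

```bash
python3 - <<'E'
from h import *
s=observe();m=camera_model("wrist");im=capture("wrist");cv2.imwrite("pics/w5.png",im[:,:,::-1])
print(s["ee_pos"],yaw(s),s["opening"],s["contact_force"])
plan([(541.8,64.5,75,0.4),(541.8,64.5,58,0.4)])
E
```

```text
[0.54143225 0.06396088 0.11675206] 0.4277304825118809 0.02120908725659194 [ 0.55538557 -1.14687716 -2.85545144]
[ 1.6  0.  42.6] twist -0.0 to [5.418e+02 6.450e+01 7.500e+01 4.000e-01] len 43
[ 0.  0. 17.] twist -0.0 to [5.418e+02 6.450e+01 5.800e+01 4.000e-01] len 17
```

View pics/w5.png

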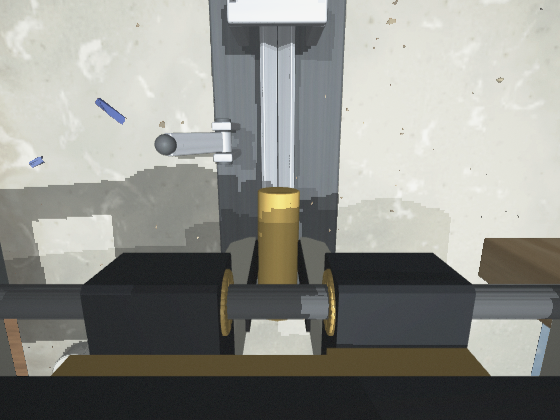

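The rod at column 279 sits right over the V, and the cheeks are well ahead of the fingers. I'm lowering it.

Request:
{"method": "send_rows", "body": {"rows": [{"hand": 1,"translation": [0,0,14],"twist": 0},{"hand": 1,"translation": [0,0,28],"twist": 0},{"hand": 1,"translation": [0,0,42],"twist": 0},{"hand": 1,"translation": [0,0,52],"twist": 0},{"hand": 1,"translation": [0,0,54],"twist": 0}]}}

```text
t: 5.77
ee_pos: [0.5407, 0.0623, 0.0612]
eef_rot: [0.705, 0.709, -0.001, -0.001]
contact_force: [-0.5, 1.1, -2.9]
opening: 0.021
```

Request:
{"method": "send_rows", "body": {"rows": [{"hand": 1,"translation": [0,0,1],"twist": 0},{"hand": 1,"translation": [0,0,1],"twist": 0},{"hand": 1,"translation": [0,0,2],"twist": 0},{"hand": 1,"translation": [0,0,2],"twist": 0},{"hand": 1,"translation": [0,0,2],"twist": 0}]}}

```text
t: 6.18
ee_pos: [0.5421, 0.063, 0.0626]
eef_rot: [0.705, 0.709, 0.0, 0.0]
contact_force: [-0.2, -0.3, -2.1]
opening: 0.0213
```

Request:
{"method": "send_rows", "body": {"rows": [{"hand": 1,"translation": [0,0,1],"twist": 0},{"hand": 1,"translation": [0,0,1],"twist": 0},{"hand": 1,"translation": [0,0,1.5],"twist": 0},{"hand": 1,"translation": [0,0,1.5],"twist": 0},{"hand": 1,"translation": [0,0,1.5],"twist": 0}]}}

```text
t: 6.6
ee_pos: [0.5419, 0.063, 0.0607]
eef_rot: [0.705, 0.709, 0.0, 0.0]
contact_force: [-0.5, 0.1, -0.9]
opening: 0.021
```

Request:
{"method": "send_rows", "body": {"rows": [{"hand": 1,"translation": [0,0,1],"twist": 0},{"hand": 1,"translation": [0,0,1],"twist": 0},{"hand": 1,"translation": [0,0,1],"twist": 0},{"hand": 1,"translation": [0,0,1],"twist": 0},{"hand": 1,"translation": [0,0,1],"twist": 0}]}}

```text
t: 7.02
ee_pos: [0.542, 0.063, 0.0604]
eef_rot: [0.705, 0.709, 0.0, 0.0]
contact_force: [-5.6, -1.0, 8.9]
opening: 0.0214
```

Contact made, about 11 N. I'm releasing now.

Request:
{"method": "send_rows", "body": {"rows": [{"hand": 0.72,"translation": [0,0,0],"twist": 0},{"hand": 0.65,"translation": [0,0,0],"twist": 0},{"hand": 0.6,"translation": [0,0,0],"twist": 0},{"hand": 0.6,"translation": [0,0,0],"twist": 0},{"hand": 0.6,"translation": [0,0,0],"twist": 0}]}}

```text
t: 7.43
ee_pos: [0.5419, 0.063, 0.0595]
eef_rot: [0.705, 0.709, -0.0, -0.0]
contact_force: [-0.1, 0.4, -0.0]
opening: 0.0369
```

Request:
{"method": "send_rows", "body": {"rows": [{"hand": 0.6,"translation": [0,0,-10],"twist": 0},{"hand": 0.6,"translation": [0,0,-25],"twist": 0},{"hand": 0.6,"translation": [-20,0,-40],"twist": 0},{"hand": 1,"translation": [-45,0,-40],"twist": 0},{"hand": 1,"translation": [-70,0,-40],"twist": 0}]}}

```text
t: 7.85
ee_pos: [0.5428, -0.0076, 0.1016]
eef_rot: [0.705, 0.709, 0.001, 0.001]
contact_force: [-0.2, -0.0, -1.4]
opening: 0.0282
```

```bash
python3 - <<'E'
from h import *
s=observe();m=camera_model("wrist");im=capture("wrist");cv2.imwrite("pics/w6.png",im[:,:,::-1])
print(s["ee_pos"],yaw(s),s["opening"],s["contact_force"])
hsv=cv2.cvtColor(im,cv2.COLOR_RGB2HSV)
k=cv2.inRange(hsv,(15,112,40),(32,255,255));k[285:]=0
k=cv2.morphologyEx(k,cv2.MORPH_OPEN,np.ones((7,7)))
for c in cv2.findContours(k,0,1)[0]:
    if cv2.contourArea(c)>800:print(cv2.boundingRect(c),rect_world("wrist",c,.0396,m),rect_world("wrist",c,.0506,m))
E
```

```text
[ 0.5428005  -0.00759178  0.1016298 ] 0.38423923971693985 0.02821539320620987 [-0.19381158 -0.04094124 -1.40374143]
(278, 57, 16, 122) (array([547.2,  63.2]), 72.1, 8.9, -88.9) (array([546.9,  63. ]), 68.2, 8.4, -88.9)
(258, 57, 15, 121) (array([534.2,  63.5]), 71.4, 8.4, 89.6) (array([534.6,  63.2]), 67.6, 8.0, 89.6)
```

View pics/w6.png

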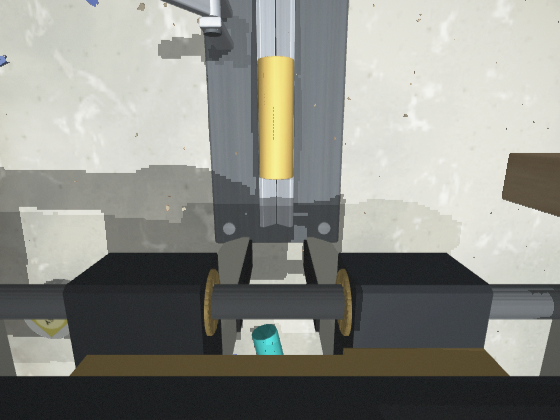

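The short rod lies in the groove, centre at y≈63 mm and rear end at y≈28 mm. I'll shut the fingers, go down behind it and push.

Request:
{"method": "send_rows", "body": {"rows": [{"hand": 1,"translation": [0,-1,10],"twist": 0},{"hand": 1,"translation": [0,-1.5,22],"twist": 0},{"hand": 1,"translation": [0,-1.5,34],"twist": 0},{"hand": 1,"translation": [0,-1.5,41.5],"twist": 0},{"hand": 1,"translation": [0,-1.5,41.5],"twist": 0}]}}

```text
t: 8.32
ee_pos: [0.5396, -0.0063, 0.0554]
eef_rot: [0.705, 0.709, -0.001, -0.001]
contact_force: [0.1, -0.5, 0.1]
opening: 0.0005
```

Request:
{"method": "send_rows", "body": {"rows": [{"hand": 1,"translation": [5,0,0],"twist": 0},{"hand": 1,"translation": [10,0,0],"twist": 0},{"hand": 1,"translation": [15,0,0],"twist": 0},{"hand": 1,"translation": [18,0,0],"twist": 0},{"hand": 1,"translation": [20,0,0],"twist": 0}]}}

```text
t: 8.73
ee_pos: [0.5408, 0.0137, 0.0586]
eef_rot: [0.705, 0.709, 0.0, 0.0]
contact_force: [0.7, -0.1, -0.0]
opening: 0.0005
```

Request:
{"method": "send_rows", "body": {"rows": [{"hand": 1,"translation": [2,0,0],"twist": 0},{"hand": 1,"translation": [4,0,0],"twist": 0},{"hand": 1,"translation": [6,0,0],"twist": 0},{"hand": 1,"translation": [8,0,0],"twist": 0},{"hand": 1,"translation": [10,0,0],"twist": 0}]}}

```text
t: 9.15
ee_pos: [0.5406, 0.0229, 0.0582]
eef_rot: [0.705, 0.709, -0.0, 0.0]
contact_force: [-0.1, -2.3, 1.4]
opening: 0.0006
```

Request:
{"method": "send_rows", "body": {"rows": [{"hand": 1,"translation": [2,0,0],"twist": 0},{"hand": 1,"translation": [4,0,0],"twist": 0},{"hand": 1,"translation": [6,0,0],"twist": 0},{"hand": 1,"translation": [8,0,0],"twist": 0},{"hand": 1,"translation": [10,0,0],"twist": 0}]}}

```text
t: 9.57
ee_pos: [0.5405, 0.0331, 0.0582]
eef_rot: [0.705, 0.709, -0.0, 0.0]
contact_force: [-0.5, -2.8, 1.8]
opening: 0.0008
```

Contact at about 2.5 N of sliding friction. I'll continue.

Request:
{"method": "send_rows", "body": {"rows": [{"hand": 1,"translation": [3,0,0],"twist": 0},{"hand": 1,"translation": [6,0,0],"twist": 0},{"hand": 1,"translation": [9,0,0],"twist": 0},{"hand": 1,"translation": [12,0,0],"twist": 0},{"hand": 1,"translation": [15,0,0],"twist": 0}]}}

```text
t: 9.98
ee_pos: [0.5404, 0.0483, 0.0581]
eef_rot: [0.705, 0.709, -0.0, -0.0]
contact_force: [-2.8, -3.2, 1.8]
opening: 0.0006
```

Request:
{"method": "send_rows", "body": {"rows": [{"hand": 1,"translation": [3,0,0],"twist": 0},{"hand": 1,"translation": [6,0,0],"twist": 0},{"hand": 1,"translation": [9,0,0],"twist": 0},{"hand": 1,"translation": [12,0,0],"twist": 0},{"hand": 1,"translation": [15,0,0],"twist": 0}]}}

```text
t: 10.4
ee_pos: [0.5404, 0.0633, 0.0581]
eef_rot: [0.705, 0.709, -0.0, -0.0]
contact_force: [-1.4, -2.8, 0.8]
opening: 0.0005
```

Request:
{"method": "send_rows", "body": {"rows": [{"hand": 1,"translation": [3,0,0],"twist": 0},{"hand": 1,"translation": [6,0,0],"twist": 0},{"hand": 1,"translation": [9,0,0],"twist": 0},{"hand": 1,"translation": [12,0,0],"twist": 0},{"hand": 1,"translation": [15,0,0],"twist": 0}]}}

```text
t: 10.82
ee_pos: [0.5402, 0.0783, 0.0581]
eef_rot: [0.705, 0.709, -0.0, -0.0]
contact_force: [-2.6, -3.1, 2.2]
opening: 0.0007
```

Request:
{"method": "send_rows", "body": {"rows": [{"hand": 1,"translation": [3,0,0],"twist": 0},{"hand": 1,"translation": [6,0,0],"twist": 0},{"hand": 1,"translation": [9,0,0],"twist": 0},{"hand": 1,"translation": [12,0,0],"twist": 0},{"hand": 1,"translation": [15,0,0],"twist": 0}]}}

```text
t: 11.23
ee_pos: [0.5402, 0.0933, 0.0581]
eef_rot: [0.705, 0.709, 0.0, -0.0]
contact_force: [-2.2, -1.4, 1.4]
opening: 0.0004
```

Request:
{"method": "send_rows", "body": {"rows": [{"hand": 1,"translation": [3,0,0],"twist": 0},{"hand": 1,"translation": [6,0,0],"twist": 0},{"hand": 1,"translation": [9,0,0],"twist": 0},{"hand": 1,"translation": [12,0,0],"twist": 0},{"hand": 1,"translation": [15,0,0],"twist": 0}]}}

```text
t: 11.65
ee_pos: [0.5401, 0.1082, 0.0581]
eef_rot: [0.705, 0.709, -0.0, -0.0]
contact_force: [-1.7, -2.6, -0.0]
opening: 0.0005
```

```bash
python3 - <<'E'
from h import *
s=observe();m=camera_model("wrist");im=capture("wrist");cv2.imwrite("pics/w7.png",im[:,:,::-1])
print(s["ee_pos"],yaw(s),s["contact_force"])
E
```

```text
[0.54011417 0.10824103 0.05813122] 0.3119582309960779 [-1.70952641 -2.55889974 -0.0325863 ]
```

View pics/w7.png

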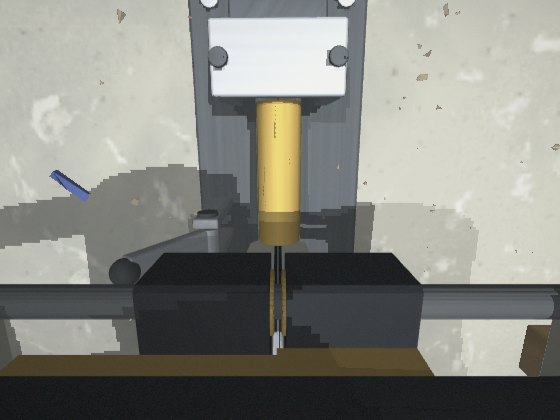

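The rod is under the bridge edge and straight in the groove. I'm going slower for the last 24 mm.

Request:
{"method": "send_rows", "body": {"rows": [{"hand": 1,"translation": [2,0,0],"twist": 0},{"hand": 1,"translation": [4,0,0],"twist": 0},{"hand": 1,"translation": [6,0,0],"twist": 0},{"hand": 1,"translation": [8,0,0],"twist": 0},{"hand": 1,"translation": [10,0,0],"twist": 0}]}}

```text
t: 12.12
ee_pos: [0.5401, 0.1181, 0.0582]
eef_rot: [0.705, 0.709, 0.0, 0.0]
contact_force: [-1.5, -2.4, 0.5]
opening: 0.0007
```

Request:
{"method": "send_rows", "body": {"rows": [{"hand": 1,"translation": [1.5,0,0],"twist": 0},{"hand": 1,"translation": [3,0,0],"twist": 0},{"hand": 1,"translation": [4.5,0,0],"twist": 0},{"hand": 1,"translation": [6,0,0],"twist": 0},{"hand": 1,"translation": [7,0,0],"twist": 0}]}}

```text
t: 12.53
ee_pos: [0.5401, 0.1251, 0.0582]
eef_rot: [0.705, 0.709, -0.0, 0.0]
contact_force: [-1.2, -2.4, 0.8]
opening: 0.0004
```

Request:
{"method": "send_rows", "body": {"rows": [{"hand": 1,"translation": [0.5,0,0],"twist": 0},{"hand": 1,"translation": [1,0,0],"twist": 0},{"hand": 1,"translation": [1.5,0,0],"twist": 0},{"hand": 1,"translation": [2,0,0],"twist": 0},{"hand": 1,"translation": [2.5,0,0],"twist": 0}]}}

```text
t: 12.95
ee_pos: [0.54, 0.1275, 0.0582]
eef_rot: [0.705, 0.709, -0.0, 0.0]
contact_force: [-1.6, -2.2, 0.3]
opening: 0.0004
```

Request:
{"method": "send_rows", "body": {"rows": [{"hand": 1,"translation": [0.4,0,0],"twist": 0},{"hand": 1,"translation": [0.8,0,0],"twist": 0},{"hand": 1,"translation": [1.2,0,0],"twist": 0},{"hand": 1,"translation": [1.6,0,0],"twist": 0},{"hand": 1,"translation": [2,0,0],"twist": 0}]}}

```text
t: 13.37
ee_pos: [0.54, 0.1295, 0.0582]
eef_rot: [0.705, 0.709, -0.0, 0.0]
contact_force: [-1.5, -1.7, 0.7]
opening: 0.0002
```

Request:
{"method": "send_rows", "body": {"rows": [{"hand": 1,"translation": [0.3,0,0],"twist": 0},{"hand": 1,"translation": [0.6,0,0],"twist": 0},{"hand": 1,"translation": [0.9,0,0],"twist": 0},{"hand": 1,"translation": [1.2,0,0],"twist": 0},{"hand": 1,"translation": [1.5,0,0],"twist": 0}]}}

```text
t: 13.78
ee_pos: [0.54, 0.131, 0.0581]
eef_rot: [0.705, 0.709, -0.0, -0.0]
contact_force: [-2.3, -2.4, 0.3]
opening: 0.0003
```

Request:
{"method": "send_rows", "body": {"rows": [{"hand": 1,"translation": [0.3,0,0],"twist": 0},{"hand": 1,"translation": [0.6,0,0],"twist": 0},{"hand": 1,"translation": [0.9,0,0],"twist": 0},{"hand": 1,"translation": [1.2,0,0],"twist": 0},{"hand": 1,"translation": [1.2,0,0],"twist": 0}]}}

```text
t: 14.2
ee_pos: [0.54, 0.1322, 0.0581]
eef_rot: [0.705, 0.709, 0.0, -0.0]
contact_force: [-0.9, -1.2, 0.4]
opening: 0.0003
```

Request:
{"method": "send_rows", "body": {"rows": [{"hand": 1,"translation": [0.2,0,0],"twist": 0},{"hand": 1,"translation": [0.4,0,0],"twist": 0},{"hand": 1,"translation": [0.6,0,0],"twist": 0},{"hand": 1,"translation": [0.8,0,0],"twist": 0},{"hand": 1,"translation": [1,0,0],"twist": 0}]}}

```text
t: 14.62
ee_pos: [0.54, 0.1332, 0.0581]
eef_rot: [0.705, 0.709, 0.0, -0.0]
contact_force: [-1.7, -2.2, 0.7]
opening: 0.0002
```

Request:
{"method": "send_rows", "body": {"rows": [{"hand": 1,"translation": [0.2,0,0],"twist": 0},{"hand": 1,"translation": [0.4,0,0],"twist": 0},{"hand": 1,"translation": [0.6,0,0],"twist": 0},{"hand": 1,"translation": [0.8,0,0],"twist": 0},{"hand": 1,"translation": [1,0,0],"twist": 0}]}}

```text
t: 15.03
ee_pos: [0.54, 0.1342, 0.0582]
eef_rot: [0.705, 0.709, -0.0, 0.0]
contact_force: [-2.2, -2.1, -0.1]
opening: 0.0001
```

Request:
{"method": "send_rows", "body": {"rows": [{"hand": 1,"translation": [0.2,0,0],"twist": 0},{"hand": 1,"translation": [0.4,0,0],"twist": 0},{"hand": 1,"translation": [0.6,0,0],"twist": 0},{"hand": 1,"translation": [0.8,0,0],"twist": 0},{"hand": 1,"translation": [1,0,0],"twist": 0}]}}

```text
t: 15.45
ee_pos: [0.54, 0.1352, 0.0582]
eef_rot: [0.705, 0.709, -0.0, -0.0]
contact_force: [-1.7, -2.4, 1.3]
opening: 0.0004
```

```bash
python3 - <<'E'
from h import *
s=observe();print(s["ee_pos"],s["contact_force"])
m=camera_model("wrist");im=capture("wrist")
hsv=cv2.cvtColor(im,cv2.COLOR_RGB2HSV)
k=cv2.inRange(hsv,(15,90,30),(32,255,255));col=np.where(k[:280,279])[0];print(col.min(),col.max())
g=cv2.cvtColor(im,cv2.COLOR_RGB2GRAY);print(np.where(g[:,250]>200)[0][[0,-1]])
print("rod visible far/near", cast("wrist",[(279,col.min())],.0506,m)*1000,cast("wrist",[(279,col.max())],.045,m)*1000)
w=np.where(g[:200,250]>200)[0];print("bridge top rows",w.min(),w.max(),cast("wrist",[(250,w.min()),(250,w.max())],.062,m)[:,1]*1000)
cv2.imwrite("pics/w8.png",im[:,:,::-1])
E
```

```text
[0.53999744 0.13515238 0.058151  ] [-1.70863847 -2.37696155  1.32804814]
162 245
[  4 160]
rod visible far/near [[539.99487518 185.71588894  50.6       ]] [[540.35577859 142.33176587  45.        ]]
bridge top rows 4 160 [247.78355428 187.64934776]
```

View pics/w8.png

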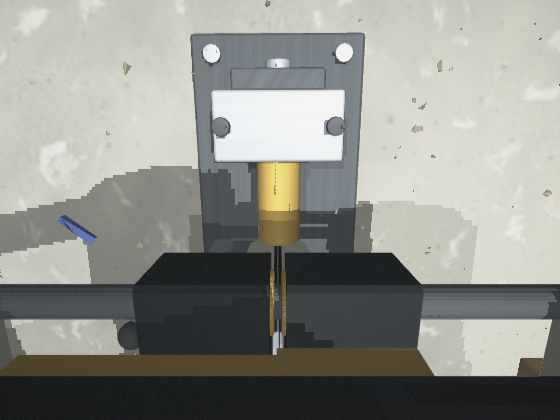

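```bash
python3 - <<'E'
from h import *
m=camera_model("wrist");Rm=cv2.Rodrigues(m["rvec"])[0];print("cam",-Rm.T@m["tvec"],Rm[2])
g=cv2.imread("pics/w8.png",0);print(g[40:175:3,250])
E
```

```text
cam [0.5391657  0.20109609 0.20230136] [ 0.00166681 -0.24166482 -0.97035836]
[127 127 127 129 127 128 128 128 128 125 133 132 132 131 130 132 116 223
 242 241 240 241 242 242 242 240 240 242 242 241 241 240 241 240 239 238
 239 239 239 237 200  64  62  79  86]
```

```bash
python3 - <<'E'
from h import *
m=camera_model("wrist")
for n,p,z in[("plate end x140",(278,34),.01),("screws x90",(278,126),.064),("br far x105",(278,90),.062),("br near x75",(278,160),.062),("rod rear low",(279,245),.0396),("rod rear top-edge row 245 z34",(279,245),.034),("bolts",(278,53),.012)]:
    print(n,cast("wrist",[p],z,m)[0]*1000)
E
```

```text
plate end x140 [539.140105   250.73565108  10.        ]
screws x90 [539.38980194 202.00961765  64.        ]
br far x105 [539.2929521  216.38027701  62.        ]
br near x75 [539.49251035 187.75475663  62.        ]
rod rear low [540.39675824 140.34134572  39.6       ]
rod rear top-edge row 245 z34 [540.43913001 138.25023505  34.        ]
bolts [539.20580957 240.83260769  12.        ]
```

The close view puts the jig origin at y≈111.5. My first figure was about 7 mm low because the arm was still moving at that capture. About 4 mm remain.

Request:
{"method": "send_rows", "body": {"rows": [{"hand": 1,"translation": [0.4,0,0],"twist": 0},{"hand": 1,"translation": [0.8,0,0],"twist": 0},{"hand": 1,"translation": [1.2,0,0],"twist": 0},{"hand": 1,"translation": [1.6,0,0],"twist": 0},{"hand": 1,"translation": [1.8,0,0],"twist": 0}]}}

```text
t: 15.92
ee_pos: [0.54, 0.137, 0.0582]
eef_rot: [0.705, 0.709, -0.0, 0.0]
contact_force: [-2.0, -2.2, 1.0]
opening: 0.0005
```

Request:
{"method": "send_rows", "body": {"rows": [{"hand": 1,"translation": [0.2,0,0],"twist": 0},{"hand": 1,"translation": [0.4,0,0],"twist": 0},{"hand": 1,"translation": [0.6,0,0],"twist": 0},{"hand": 1,"translation": [0.8,0,0],"twist": 0},{"hand": 1,"translation": [1,0,0],"twist": 0}]}}

```text
t: 16.33
ee_pos: [0.54, 0.138, 0.0581]
eef_rot: [0.705, 0.709, -0.0, 0.0]
contact_force: [-1.8, -2.6, 0.7]
opening: 0.0006
```

Request:
{"method": "send_rows", "body": {"rows": [{"hand": 1,"translation": [0.2,0,0],"twist": 0},{"hand": 1,"translation": [0.4,0,0],"twist": 0},{"hand": 1,"translation": [0.6,0,0],"twist": 0},{"hand": 1,"translation": [0.8,0,0],"twist": 0},{"hand": 1,"translation": [1,0,0],"twist": 0}]}}

```text
t: 16.75
ee_pos: [0.54, 0.1384, 0.0581]
eef_rot: [0.705, 0.709, -0.0, 0.0]
contact_force: [-2.0, -9.1, 2.2]
opening: 0.0001
```

Force rose to 9 N, so the short rod is home at TCP y=138.4. I'm backing off and going for the long rod.

Request:
{"method": "send_rows", "body": {"rows": [{"hand": 1,"translation": [-3,0,0],"twist": 0},{"hand": 1,"translation": [-8,0,0],"twist": 0},{"hand": 1,"translation": [-8,0,-20],"twist": 0},{"hand": 1,"translation": [-8,0,-50],"twist": 0},{"hand": 1,"translation": [-8,0,-85],"twist": 0}]}}

```text
t: 17.17
ee_pos: [0.5393, 0.1307, 0.1427]
eef_rot: [0.705, 0.709, -0.001, -0.001]
contact_force: [-0.5, 0.1, 0.2]
opening: 0.0004
```

```bash
python3 - <<'E'
from h import *
s=observe();print(s["ee_pos"],s["contact_force"])
plan([(510,-60,150,-6),(450,-248,150,-16),(435,-268.3,100,-16),(435,-268.3,40,-16)])
E
```

```text
[0.53926183 0.13065073 0.1427184 ] [-0.51472499  0.05462639  0.15489517]
[-190.5  -30.3   -7.3] twist 6.3 to [510. -60. 150.  -6.] len 193
[-193.2  -40.    -0. ] twist 10.0 to [ 450. -248.  150.  -16.] len 197
[-23.6  -8.8  50. ] twist -0.0 to [ 435.  -268.3  100.   -16. ] len 56
[ 0.  0. 60.] twist -0.0 to [ 435.  -268.3   40.   -16. ] len 60
```

Request:
{"method": "send_rows", "body": {"rows": [{"hand": 1,"translation": [-38,-6,-1],"twist": 1},{"hand": 1,"translation": [-76,-12,-3],"twist": 2},{"hand": 1,"translation": [-114,-18,-5],"twist": 3},{"hand": 0.5,"translation": [-152,-24,-7],"twist": 4},{"hand": 0.5,"translation": [-190,-30,-7],"twist": 6}]}}

```text
t: 17.58
ee_pos: [0.5107, -0.0609, 0.1508]
eef_rot: [0.741, 0.671, 0.001, 0.0]
contact_force: [0.5, 0.7, 0.4]
opening: 0.0095
```

Request:
{"method": "send_rows", "body": {"rows": [{"hand": 0.5,"translation": [-38,-8,0],"twist": 2},{"hand": 0.5,"translation": [-77,-16,0],"twist": 4},{"hand": 0.5,"translation": [-116,-24,0],"twist": 6},{"hand": 0.5,"translation": [-155,-32,0],"twist": 8},{"hand": 0.5,"translation": [-193,-40,0],"twist": 10}]}}

```text
t: 18.0
ee_pos: [0.4512, -0.2492, 0.1505]
eef_rot: [0.798, 0.603, 0.0, 0.0]
contact_force: [1.9, 0.1, -0.6]
opening: 0.0423
```

Request:
{"method": "send_rows", "body": {"rows": [{"hand": 0.5,"translation": [-8,-3,16],"twist": 0},{"hand": 0.5,"translation": [-16,-6,33],"twist": 0},{"hand": 0.5,"translation": [-24,-9,50],"twist": 0},{"hand": 0.5,"translation": [-24,-9,50],"twist": 0},{"hand": 0.5,"translation": [-24,-9,50],"twist": 0}]}}

```text
t: 18.42
ee_pos: [0.4367, -0.268, 0.1]
eef_rot: [0.797, 0.604, 0.0, -0.001]
contact_force: [0.1, -0.6, 0.6]
opening: 0.0465
```

```bash
python3 - <<'E'
from h import *
s=observe();m=camera_model("wrist");im=capture("wrist");cv2.imwrite("pics/w9.png",im[:,:,::-1])
print(s["ee_pos"],yaw(s),s["opening"],s["contact_force"])
hsv=cv2.cvtColor(im,cv2.COLOR_RGB2HSV)
k=cv2.inRange(hsv,(15,112,40),(32,255,255));k[290:]=0
k=cv2.morphologyEx(k,cv2.MORPH_OPEN,np.ones((9,9)))
for c in cv2.findContours(k,0,1)[0]:
    if cv2.contourArea(c)>800:print(cv2.boundingRect(c),rect_world("wrist",c,.023,m))
plan([(435,-268.3,40,-16)])
E
```

```text
[ 0.43666367 -0.26798913  0.09996675] -15.738760612472573 0.046525959511242825 [ 0.10022587 -0.64368222  0.57773339]
(261, 155, 31, 129) (array([ 435.5, -267.1]), 95.4, 21.4, 73.6)
[-1.  -2.1 60.9] twist 0.3 to [ 435.  -268.3   40.   -16. ] len 61
```

Request:
{"method": "send_rows", "body": {"rows": [{"hand": 0.5,"translation": [-1,-1,15],"twist": 0},{"hand": 0.5,"translation": [-1,-1.5,32],"twist": 0},{"hand": 0.5,"translation": [-1,-1.5,48],"twist": 0},{"hand": 0.5,"translation": [-1,-1.5,60],"twist": 0},{"hand": 0.5,"translation": [-1,-1.5,60],"twist": 0}]}}

```text
t: 18.88
ee_pos: [0.4351, -0.2678, 0.0388]
eef_rot: [0.797, 0.604, -0.0, -0.001]
contact_force: [-0.3, -0.5, -1.0]
opening: 0.0467
```

Request:
{"method": "send_rows", "body": {"rows": [{"hand": 0.75,"translation": [0,0,0],"twist": 0},{"hand": 0.85,"translation": [0,0,0],"twist": 0},{"hand": 0.9,"translation": [0,0,0],"twist": 0},{"hand": 1,"translation": [0,0,0],"twist": 0},{"hand": 1,"translation": [0,0,0],"twist": 0}]}}

```text
t: 19.3
ee_pos: [0.4352, -0.2686, 0.041]
eef_rot: [0.797, 0.604, -0.0, 0.0]
contact_force: [-4.9, 2.2, 6.6]
opening: 0.0215
```

Request:
{"method": "send_rows", "body": {"rows": [{"hand": 1,"translation": [0,0,0],"twist": 0},{"hand": 1,"translation": [0,0,0],"twist": 0},{"hand": 1,"translation": [0,0,0],"twist": 0},{"hand": 1,"translation": [0,0,-8],"twist": 0},{"hand": 1,"translation": [0,0,-20],"twist": 0}]}}

```text
t: 19.72
ee_pos: [0.4348, -0.2682, 0.06]
eef_rot: [0.797, 0.604, -0.0, -0.001]
contact_force: [0.2, 0.1, -3.3]
opening: 0.0211
```

Request:
{"method": "send_rows", "body": {"rows": [{"hand": 1,"translation": [0,0,-25],"twist": 0},{"hand": 1,"translation": [0,0,-55],"twist": 0},{"hand": 1,"translation": [0,0,-85],"twist": 0},{"hand": 1,"translation": [0,0,-85],"twist": 0},{"hand": 1,"translation": [0,0,-85],"twist": 0}]}}

```text
t: 20.13
ee_pos: [0.4359, -0.2689, 0.1476]
eef_rot: [0.797, 0.604, 0.001, 0.002]
contact_force: [-0.5, 0.6, -3.3]
opening: 0.0214
```

```bash
python3 - <<'E'
from h import *
s=observe();im=capture("wrist");cv2.imwrite("pics/w10.png",im[:,:,::-1])
print(s["ee_pos"],yaw(s),s["opening"],s["contact_force"])
hsv=cv2.cvtColor(im,cv2.COLOR_RGB2HSV)
k=cv2.inRange(hsv,(15,112,40),(32,255,255));k[290:]=0
k=cv2.morphologyEx(k,cv2.MORPH_OPEN,np.ones((9,9)))
for c in cv2.findContours(k,0,1)[0]:
    if cv2.contourArea(c)>800:print(cv2.boundingRect(c),cv2.minAreaRect(c))
plan([(490,-90,155,-6),(540,61,120,.4)])
E
```

```text
[ 0.43590288 -0.26893838  0.1476346 ] -15.683836314114433 0.021368039680824354 [-0.48377574  0.58140391 -3.29974014]
(257, 162, 43, 122) ((278.0, 222.5), (121.0, 42.0), 90.0)
[186.7   4.4  -9.2] twist -9.7 to [490. -90. 155.  -6.] len 187
[155.4  33.9  35. ] twist -6.4 to [5.4e+02 6.1e+01 1.2e+02 4.0e-01] len 163
```

The long rod is held straight (3.3 N). Carrying it to the groove.

Request:
{"method": "send_rows", "body": {"rows": [{"hand": 1,"translation": [37,1,-2],"twist": -2},{"hand": 1,"translation": [74,2,-4],"twist": -4},{"hand": 1,"translation": [111,3,-6],"twist": -6},{"hand": 1,"translation": [148,4,-8],"twist": -8},{"hand": 1,"translation": [187,4.5,-9],"twist": -9.7}]}}

```text
t: 20.6
ee_pos: [0.4897, -0.0881, 0.1531]
eef_rot: [0.743, 0.67, -0.001, -0.001]
contact_force: [1.1, -0.6, -3.1]
opening: 0.0211
```

Request:
{"method": "send_rows", "body": {"rows": [{"hand": 1,"translation": [39,8.5,8],"twist": -2},{"hand": 1,"translation": [78,17,16],"twist": -4},{"hand": 1,"translation": [117,25,26],"twist": -5},{"hand": 1,"translation": [155,34,35],"twist": -6.4},{"hand": 1,"translation": [155,34,35],"twist": -6.4}]}}

```text
t: 21.02
ee_pos: [0.5398, 0.066, 0.1157]
eef_rot: [0.703, 0.712, -0.001, -0.002]
contact_force: [-0.1, -0.0, -2.5]
opening: 0.0214
```

```bash
python3 - <<'E'
from h import *
s=observe();print(s["ee_pos"],yaw(s),s["contact_force"])
m=camera_model("wrist");im=capture("wrist");cv2.imwrite("pics/w11.png",im[:,:,::-1])
s=observe();print(s["ee_pos"],yaw(s))
hsv=cv2.cvtColor(im,cv2.COLOR_RGB2HSV)
k=cv2.inRange(hsv,(15,112,40),(32,255,255));k[290:]=0
k=cv2.morphologyEx(k,cv2.MORPH_OPEN,np.ones((9,9)))
for c in cv2.findContours(k,0,1)[0]:
    if cv2.contourArea(c)>300:print(cv2.boundingRect(c))
plan([(540.3,61,65,.4)])
E
```

```text
[0.53981844 0.0660121  0.11565812] 0.7192934856937215 [-0.11239997 -0.04214091 -2.46848497]
[0.53941333 0.0637115  0.11639548] 0.661091148499287
(257, 162, 43, 122)
(285, 30, 13, 75)
(264, 30, 14, 75)
[-2.7  0.9 51.4] twist 0.3 to [5.403e+02 6.100e+01 6.500e+01 4.000e-01] len 51
```

View pics/w11.png

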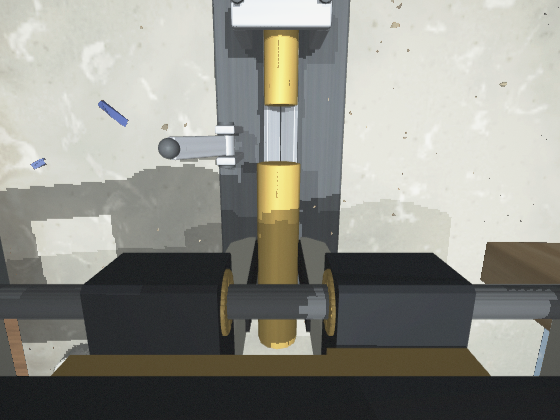

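The long rod (278,220) is over the V, with the short rod home ahead at (281,65). Lowering.

Request:
{"method": "send_rows", "body": {"rows": [{"hand": 1,"translation": [-2,0.5,14],"twist": 0},{"hand": 1,"translation": [-2,1,28],"twist": 0},{"hand": 1,"translation": [-2,1,42],"twist": 0.3},{"hand": 1,"translation": [-2,1,52],"twist": 0.3},{"hand": 1,"translation": [-2,1,53],"twist": 0.3}]}}

```text
t: 21.48
ee_pos: [0.5397, 0.058, 0.063]
eef_rot: [0.707, 0.707, -0.001, -0.001]
contact_force: [0.2, -1.0, -3.1]
opening: 0.0212
```

Request:
{"method": "send_rows", "body": {"rows": [{"hand": 1,"translation": [0,0,1],"twist": 0},{"hand": 1,"translation": [0,0,1],"twist": 0},{"hand": 1,"translation": [0,0,1.5],"twist": 0},{"hand": 1,"translation": [0,0,1.5],"twist": 0},{"hand": 1,"translation": [0,0,1.5],"twist": 0}]}}

```text
t: 21.9
ee_pos: [0.5414, 0.0589, 0.0652]
eef_rot: [0.706, 0.708, 0.0, 0.0]
contact_force: [-0.7, -0.4, -2.5]
opening: 0.0216
```

Request:
{"method": "send_rows", "body": {"rows": [{"hand": 1,"translation": [0,-0.5,1],"twist": 0},{"hand": 1,"translation": [0,-0.5,2],"twist": 0},{"hand": 1,"translation": [0,-0.5,3],"twist": 0},{"hand": 1,"translation": [0,-0.5,3.5],"twist": 0},{"hand": 1,"translation": [0,-0.5,4],"twist": 0}]}}

```text
t: 22.32
ee_pos: [0.5406, 0.0589, 0.0605]
eef_rot: [0.706, 0.708, -0.0, -0.0]
contact_force: [0.5, 0.4, -2.9]
opening: 0.0214
```

Request:
{"method": "send_rows", "body": {"rows": [{"hand": 1,"translation": [0,0,0.4],"twist": 0},{"hand": 1,"translation": [0,0,0.8],"twist": 0},{"hand": 1,"translation": [0,0,1.2],"twist": 0},{"hand": 1,"translation": [0,0,1.2],"twist": 0},{"hand": 1,"translation": [0,0,1.2],"twist": 0}]}}

```text
t: 22.73
ee_pos: [0.5406, 0.0589, 0.0594]
eef_rot: [0.706, 0.708, -0.0, -0.0]
contact_force: [-0.8, 0.0, -3.0]
opening: 0.0212
```

Request:
{"method": "send_rows", "body": {"rows": [{"hand": 1,"translation": [0,0,0.4],"twist": 0},{"hand": 1,"translation": [0,0,0.8],"twist": 0},{"hand": 1,"translation": [0,0,1.2],"twist": 0},{"hand": 1,"translation": [0,0,1.2],"twist": 0},{"hand": 1,"translation": [0,0,1.2],"twist": 0}]}}

```text
t: 23.15
ee_pos: [0.5408, 0.0589, 0.0584]
eef_rot: [0.706, 0.708, 0.0, 0.0]
contact_force: [-0.1, 0.4, -2.6]
opening: 0.0212
```

Request:
{"method": "send_rows", "body": {"rows": [{"hand": 1,"translation": [0,0,0.3],"twist": 0},{"hand": 1,"translation": [0,0,0.6],"twist": 0},{"hand": 1,"translation": [0,0,0.9],"twist": 0},{"hand": 1,"translation": [0,0,1],"twist": 0},{"hand": 1,"translation": [0,0,1],"twist": 0}]}}

```text
t: 23.57
ee_pos: [0.5411, 0.0589, 0.0579]
eef_rot: [0.706, 0.708, 0.0, 0.0]
contact_force: [-0.1, -1.9, 5.8]
opening: 0.0214
```

Seated. I'll release, then retreat behind the rear end.

Request:
{"method": "send_rows", "body": {"rows": [{"hand": 0.72,"translation": [0,0,0],"twist": 0},{"hand": 0.65,"translation": [0,0,0],"twist": 0},{"hand": 0.6,"translation": [0,0,0],"twist": 0},{"hand": 0.6,"translation": [0,0,0],"twist": 0},{"hand": 0.6,"translation": [0,0,0],"twist": 0}]}}

```text
t: 23.98
ee_pos: [0.5406, 0.0589, 0.0571]
eef_rot: [0.706, 0.708, -0.0, -0.0]
contact_force: [0.4, -0.2, -0.4]
opening: 0.0371
```

Request:
{"method": "send_rows", "body": {"rows": [{"hand": 0.6,"translation": [0,0,-10],"twist": 0},{"hand": 0.6,"translation": [0,0,-25],"twist": 0},{"hand": 0.6,"translation": [-20,0,-40],"twist": 0},{"hand": 1,"translation": [-50,0,-40],"twist": 0},{"hand": 1,"translation": [-78,0,-40],"twist": 0}]}}

```text
t: 24.4
ee_pos: [0.5413, -0.0197, 0.0992]
eef_rot: [0.706, 0.708, 0.001, 0.001]
contact_force: [0.4, 0.2, 0.0]
opening: 0.0281
```

Request:
{"method": "send_rows", "body": {"rows": [{"hand": 1,"translation": [0,0,0],"twist": 0},{"hand": 1,"translation": [0,0,0],"twist": 0},{"hand": 1,"translation": [0,0,0],"twist": 0},{"hand": 1,"translation": [0,0,0],"twist": 0},{"hand": 1,"translation": [0,0,0],"twist": 0}]}}

```text
t: 24.82
ee_pos: [0.5408, -0.0183, 0.0973]
eef_rot: [0.706, 0.708, 0.0, -0.0]
contact_force: [0.8, -0.3, 0.7]
opening: 0.0006
```

```bash
python3 - <<'E'
from h import *
s=observe();m=camera_model("wrist");im=capture("wrist");cv2.imwrite("pics/w12.png",im[:,:,::-1])
print(s["ee_pos"],yaw(s),s["opening"],s["contact_force"])
hsv=cv2.cvtColor(im,cv2.COLOR_RGB2HSV)
k=cv2.inRange(hsv,(15,112,40),(32,255,255));k[285:]=0
k=cv2.morphologyEx(k,cv2.MORPH_CLOSE,np.ones((3,15)));k=cv2.morphologyEx(k,cv2.MORPH_OPEN,np.ones((7,7)))
for c in cv2.findContours(k,0,1)[0]:
    if cv2.contourArea(c)>300:print(cv2.boundingRect(c),rect_world("wrist",c,.0396,m),rect_world("wrist",c,.0506,m))
E
```

```text
[ 0.54081946 -0.01831014  0.09733476] 0.16886108621973644 0.0006308573986875728 [ 0.82571078 -0.28794118  0.7450486 ]
(260, 13, 38, 182) (array([540.8,  58.6]), 103.7, 21.5, -89.4) (array([540.8,  58. ]), 98.1, 20.4, -89.4)
```

Request:
{"method": "send_rows", "body": {"rows": [{"hand": 1,"translation": [0,0,12],"twist": 0},{"hand": 1,"translation": [0,0,24],"twist": 0},{"hand": 1,"translation": [0,0,34],"twist": 0},{"hand": 1,"translation": [0,0,39],"twist": 0},{"hand": 1,"translation": [0,0,39],"twist": 0}]}}

```text
t: 25.28
ee_pos: [0.5399, -0.019, 0.0561]
eef_rot: [0.706, 0.708, -0.001, -0.001]
contact_force: [0.7, -0.9, 0.0]
opening: 0.0008
```

Request:
{"method": "send_rows", "body": {"rows": [{"hand": 1,"translation": [3,0,0],"twist": 0},{"hand": 1,"translation": [6,0,0],"twist": 0},{"hand": 1,"translation": [9,0,0],"twist": 0},{"hand": 1,"translation": [12,0,0],"twist": 0},{"hand": 1,"translation": [15,0,0],"twist": 0}]}}

```text
t: 25.7
ee_pos: [0.541, -0.0037, 0.0587]
eef_rot: [0.706, 0.708, 0.0, 0.0]
contact_force: [-0.2, 0.1, -0.6]
opening: 0.0006
```

Request:
{"method": "send_rows", "body": {"rows": [{"hand": 1,"translation": [2,0,0],"twist": 0},{"hand": 1,"translation": [4,0,0],"twist": 0},{"hand": 1,"translation": [6,0,0],"twist": 0},{"hand": 1,"translation": [8,0,0],"twist": 0},{"hand": 1,"translation": [10,0,0],"twist": 0}]}}

```text
t: 26.12
ee_pos: [0.5408, 0.0058, 0.0584]
eef_rot: [0.706, 0.708, -0.0, 0.0]
contact_force: [-0.9, -5.0, 2.0]
opening: 0.0005
```

Request:
{"method": "send_rows", "body": {"rows": [{"hand": 1,"translation": [3,0,0],"twist": 0},{"hand": 1,"translation": [6,0,0],"twist": 0},{"hand": 1,"translation": [9,0,0],"twist": 0},{"hand": 1,"translation": [12,0,0],"twist": 0},{"hand": 1,"translation": [15,0,0],"twist": 0}]}}

```text
t: 26.53
ee_pos: [0.5406, 0.0207, 0.0583]
eef_rot: [0.706, 0.708, -0.0, 0.0]
contact_force: [-2.9, -6.4, 3.6]
opening: 0.0004
```

Request:
{"method": "send_rows", "body": {"rows": [{"hand": 1,"translation": [2,0,0],"twist": 0},{"hand": 1,"translation": [4,0,0],"twist": 0},{"hand": 1,"translation": [6,0,0],"twist": 0},{"hand": 1,"translation": [8,0,0],"twist": 0},{"hand": 1,"translation": [10,0,0],"twist": 0}]}}

```text
t: 26.95
ee_pos: [0.5406, 0.0306, 0.0584]
eef_rot: [0.706, 0.708, -0.0, 0.0]
contact_force: [-4.0, -7.1, 2.8]
opening: 0.0007
```

Request:
{"method": "send_rows", "body": {"rows": [{"hand": 1,"translation": [0.8,0,0],"twist": 0},{"hand": 1,"translation": [1.6,0,0],"twist": 0},{"hand": 1,"translation": [2.4,0,0],"twist": 0},{"hand": 1,"translation": [3.2,0,0],"twist": 0},{"hand": 1,"translation": [4,0,0],"twist": 0}]}}

```text
t: 27.37
ee_pos: [0.5405, 0.0346, 0.0583]
eef_rot: [0.706, 0.708, -0.001, 0.0]
contact_force: [-2.9, -6.5, 4.7]
opening: 0.0002
```

Request:
{"method": "send_rows", "body": {"rows": [{"hand": 1,"translation": [0.4,0,0],"twist": 0},{"hand": 1,"translation": [0.8,0,0],"twist": 0},{"hand": 1,"translation": [1.2,0,0],"twist": 0},{"hand": 1,"translation": [1.6,0,0],"twist": 0},{"hand": 1,"translation": [2,0,0],"twist": 0}]}}

```text
t: 27.78
ee_pos: [0.5405, 0.0365, 0.0584]
eef_rot: [0.706, 0.708, -0.0, 0.0]
contact_force: [-4.2, -6.5, 4.9]
opening: 0.0002
```

Request:
{"method": "send_rows", "body": {"rows": [{"hand": 1,"translation": [0.2,0,0],"twist": 0},{"hand": 1,"translation": [0.4,0,0],"twist": 0},{"hand": 1,"translation": [0.6,0,0],"twist": 0},{"hand": 1,"translation": [0.8,0,0],"twist": 0},{"hand": 1,"translation": [1,0,0],"twist": 0}]}}

```text
t: 28.2
ee_pos: [0.5405, 0.0375, 0.0584]
eef_rot: [0.706, 0.708, -0.001, 0.0]
contact_force: [-3.6, -6.4, 3.5]
opening: 0.0004
```

Request:
{"method": "send_rows", "body": {"rows": [{"hand": 1,"translation": [0.2,0,0],"twist": 0},{"hand": 1,"translation": [0.4,0,0],"twist": 0},{"hand": 1,"translation": [0.6,0,0],"twist": 0},{"hand": 1,"translation": [0.8,0,0],"twist": 0},{"hand": 1,"translation": [0.8,0,0],"twist": 0}]}}

```text
t: 28.62
ee_pos: [0.5405, 0.0383, 0.0584]
eef_rot: [0.706, 0.708, -0.001, 0.0]
contact_force: [-3.7, -6.0, 4.0]
opening: 0.0006
```

Request:
{"method": "send_rows", "body": {"rows": [{"hand": 1,"translation": [0.2,0,0],"twist": 0},{"hand": 1,"translation": [0.4,0,0],"twist": 0},{"hand": 1,"translation": [0.6,0,0],"twist": 0},{"hand": 1,"translation": [0.8,0,0],"twist": 0},{"hand": 1,"translation": [0.8,0,0],"twist": 0}]}}

```text
t: 29.03
ee_pos: [0.5405, 0.0385, 0.0584]
eef_rot: [0.706, 0.708, -0.001, 0.001]
contact_force: [-4.5, -13.3, 4.4]
opening: 0.0006
```

Butted at TCP y=38.5, as predicted (38.4), with a clean step to 13 N. I'm backing off and moving round to the robot side of the ball.

Request:
{"method": "send_rows", "body": {"rows": [{"hand": 1,"translation": [-3,0,0],"twist": 0},{"hand": 1,"translation": [-8,0,0],"twist": 0},{"hand": 1,"translation": [-8,0,-20],"twist": 0},{"hand": 1,"translation": [-8,0,-50],"twist": 0},{"hand": 1,"translation": [-8,0,-82],"twist": 0}]}}

```text
t: 29.45
ee_pos: [0.54, 0.0315, 0.1402]
eef_rot: [0.706, 0.708, -0.001, -0.001]
contact_force: [-0.3, -1.1, 0.2]
opening: 0.0003
```

Request:
{"method": "send_rows", "body": {"rows": [{"hand": 1,"translation": [10,-30,0],"twist": 0},{"hand": 1,"translation": [20,-60,0],"twist": 0},{"hand": 1,"translation": [30,-100,0],"twist": 0},{"hand": 1,"translation": [30,-100,0],"twist": 0},{"hand": 1,"translation": [30,-100,0],"twist": 0}]}}

```text
t: 29.87
ee_pos: [0.4397, 0.0617, 0.1409]
eef_rot: [0.706, 0.708, 0.001, 0.001]
contact_force: [0.6, -0.1, 0.9]
opening: 0.0007
```

```bash
python3 - <<'E'
from h import *
s=observe();m=camera_model("wrist");im=capture("wrist");cv2.imwrite("pics/w13.png",im[:,:,::-1])
print(s["ee_pos"],yaw(s),s["contact_force"])
print("ball expected px",proj("wrist",[[.482,.121,.0904]],m))
hsv=cv2.cvtColor(im,cv2.COLOR_RGB2HSV)
k=cv2.inRange(hsv,(15,112,40),(32,255,255));k[285:]=0
for c in cv2.findContours(k,0,1)[0]:
    if cv2.contourArea(c)>300:print(cv2.boundingRect(c),rect_world("wrist",c,.045,m))
d=cv2.inRange(hsv,(0,0,0),(180,255,75));d[250:]=0
for c in cv2.findContours(d,0,1)[0]:
    if 80<cv2.contourArea(c)<1200:print("dark",cv2.minEnclosingCircle(c),cv2.contourArea(c))
plan([(447,121,102,.4)])
E
```

```text
[0.43971387 0.06172736 0.14092786] 0.17172092342284703 [ 0.57125645 -0.0837429   0.94808796]
ball expected px [[349.65296741 140.16010854]]
(391, 35, 48, 202) (array([538.3, 117.7]), 143.8, 22.5, -89.3)
(0, 20, 113, 158) (array([279.8, 144.4]), 94.3, 73.3, -26.6)
dark ((340.0, 190.5), 58.71338653564453) 110.5
dark ((86.5, 115.5), 55.03190994262695) 249.5
dark ((450.5, 39.5), 12.747649192810059) 113.0
dark ((343.0, 65.0), 65.06929016113281) 119.0
[59.5  6.5 38.8] twist -0.3 to [4.47e+02 1.21e+02 1.02e+02 4.00e-01] len 71
```

The rods show as one unbroken brass strip of about 140 mm, as expected with 30 mm under the bridge. I'll check the ball numerically.

```bash
python3 - <<'E'
from h import *
m=camera_model("wrist");im=cv2.imread("pics/w13.png");g=cv2.cvtColor(im,6)
sub=g[110:172:4,318:392:4]
for r in sub:print(' '.join(f"{v:3d}" for v in r))
E
```

```text
223 225 225 226 225 224  85 135 136 131 135 130 132 131 128 133  87  86  83
223 223 227 227 225 149  90 135 134 130 136 133 131 130 130 129  87  87  81
224 224 227 225 227 149  98 136 134 128 135 132 128  97 132 129  85  86  68
221 223 226 225 226 147 102 136 135  88  82  82  82 246 246 246 245  85  68
227 231 223 225 224 147  78  88  86  84  81  83  81 243 243 239 238  86  69
236 231 224 225 225 146  87  82 151 191 172 176 167 171 172 227  84  84  70
238 230 224 223 224 147  74  92 113 116 117 179 179 177 177 223  84  84  69
233 236 220 147 146 147  66 107 131 133 107 181 180 180 182 222  85  48  63
146 160 146 146 146 150  64 104 122 126 100 177 178 177 179 220  84  47  83
142 139 145 146 148 149  80  79 103 101 179 180 179 177 190 209  86  48  84
142 143 144 146 150 144  81  71  73  79  74  74 130 246 246 246 242  44  70
218 220 223 226 150 119  83  70  68  76  76  92 199 243 240 240 229  47  70
219 221 226 227 224 122  85  69  71 117 114 118  98 114 116  84  88  49  69
218 220 222 224 223  96 136 137 132 134 128 132 118 117 131  85  90  82  71
220 221 222 221 220  69 136 136 133 134 127 133 132 132 131  86  89  81  70
221 222 221 221 219  72 136 136 132 132 128 133 133 131 131  87  87  82  73
```

The ball is at about (351,139) against an expected (350,140). I'll approach and then push slowly.

Request:
{"method": "send_rows", "body": {"rows": [{"hand": 1,"translation": [30,3,0],"twist": 0},{"hand": 1,"translation": [59.5,6,5],"twist": 0},{"hand": 1,"translation": [59.5,6,20],"twist": 0},{"hand": 1,"translation": [59.5,6,38],"twist": 0},{"hand": 1,"translation": [59.5,6,38],"twist": 0}]}}

```text
t: 30.33
ee_pos: [0.446, 0.1208, 0.0988]
eef_rot: [0.706, 0.708, -0.002, -0.001]
contact_force: [-0.8, -0.8, -1.0]
opening: 0.0008
```

Request:
{"method": "send_rows", "body": {"rows": [{"hand": 1,"translation": [0,2,0],"twist": 0},{"hand": 1,"translation": [0,4,0],"twist": 0},{"hand": 1,"translation": [0,6,0],"twist": 0},{"hand": 1,"translation": [0,8,0],"twist": 0},{"hand": 1,"translation": [0,10,0],"twist": 0}]}}

```text
t: 30.75
ee_pos: [0.4572, 0.1207, 0.1029]
eef_rot: [0.707, 0.708, 0.0, 0.0]
contact_force: [-0.0, -0.2, -0.7]
opening: 0.0004
```

Request:
{"method": "send_rows", "body": {"rows": [{"hand": 1,"translation": [0,2,0],"twist": 0},{"hand": 1,"translation": [0,4,0],"twist": 0},{"hand": 1,"translation": [0,6,0],"twist": 0},{"hand": 1,"translation": [0,8,0],"twist": 0},{"hand": 1,"translation": [0,10,0],"twist": 0}]}}

```text
t: 31.17
ee_pos: [0.4666, 0.1209, 0.1023]
eef_rot: [0.706, 0.708, -0.0, -0.0]
contact_force: [-1.5, 0.2, 0.9]
opening: 0.0005
```

Request:
{"method": "send_rows", "body": {"rows": [{"hand": 1,"translation": [0,2,0],"twist": 0},{"hand": 1,"translation": [0,4,0],"twist": 0},{"hand": 1,"translation": [0,6,0],"twist": 0},{"hand": 1,"translation": [0,8,0],"twist": 0},{"hand": 1,"translation": [0,10,0],"twist": 0}]}}

```text
t: 31.58
ee_pos: [0.4767, 0.1209, 0.1022]
eef_rot: [0.706, 0.708, 0.0, 0.0]
contact_force: [0.0, -0.7, 1.3]
opening: 0.0001
```

```bash
python3 - <<'E'
from h import *
s=observe();m=camera_model("wrist");im=capture("wrist");g=cv2.cvtColor(im,7);cv2.imwrite("pics/w14.png",im[:,:,::-1])
print(s["ee_pos"],yaw(s),s["contact_force"])
for th in(2.15,1.8,1.57,1.3,0):
    P=[.5403-.034+.044*np.cos(th),.1209,.0536+.044*np.sin(th)];u=proj("wrist",[P],m)[0].round().astype(int)
    print(th,u,g[u[1],u[0]] if 0<=u[0]<560 and 0<=u[1]<420 else None)
E
```

```text
[0.47674089 0.12087401 0.10222799] 0.11110165408922765 [ 0.01801416 -0.68421227  1.31453735]
2.15 [289 259] 35
1.8 [317 264] 31
1.57 [338 265] 34
1.3 [360 263] 38
0 [395 236] 115
```

Request:
{"method": "send_rows", "body": {"rows": [{"hand": 1,"translation": [0,2,0],"twist": 0},{"hand": 1,"translation": [0,4,0],"twist": 0},{"hand": 1,"translation": [0,6,0],"twist": 0},{"hand": 1,"translation": [0,8,0],"twist": 0},{"hand": 1,"translation": [0,10,0],"twist": 0}]}}

```text
t: 32.05
ee_pos: [0.4867, 0.1209, 0.1022]
eef_rot: [0.706, 0.708, 0.0, 0.0]
contact_force: [-0.4, 0.2, -0.2]
opening: 0.0009
```

Request:
{"method": "send_rows", "body": {"rows": [{"hand": 1,"translation": [0,1,0],"twist": 0},{"hand": 1,"translation": [0,2,0],"twist": 0},{"hand": 1,"translation": [0,3,0],"twist": 0},{"hand": 1,"translation": [0,4,0],"twist": 0},{"hand": 1,"translation": [0,5,0],"twist": 0}]}}

```text
t: 32.47
ee_pos: [0.4916, 0.1209, 0.1022]
eef_rot: [0.706, 0.708, -0.0, 0.0]
contact_force: [0.0, -0.1, 0.8]
opening: 0.0007
```

Request:
{"method": "send_rows", "body": {"rows": [{"hand": 1,"translation": [0,0,0],"twist": 0},{"hand": 1,"translation": [0,0,0],"twist": 0},{"hand": 1,"translation": [0,0,0],"twist": 0},{"hand": 1,"translation": [0,0,0],"twist": 0},{"hand": 1,"translation": [0,0,0],"twist": 0}]}}

```text
t: 32.88
ee_pos: [0.4915, 0.1209, 0.1023]
eef_rot: [0.706, 0.708, 0.0, 0.0]
contact_force: [-0.6, -0.4, 0.3]
opening: 0.0002
```

Request:
{"method": "send_rows", "body": {"rows": [{"hand": 1,"translation": [0,-10,0],"twist": 0},{"hand": 1,"translation": [0,-30,0],"twist": 0},{"hand": 1,"translation": [0,-60,-20],"twist": 0},{"hand": 1,"translation": [-30,-80,-40],"twist": 0},{"hand": 1,"translation": [-60,-80,-60],"twist": 0}]}}

```text
t: 33.3
ee_pos: [0.4082, 0.0612, 0.1626]
eef_rot: [0.705, 0.709, -0.0, -0.0]
contact_force: [0.9, -0.3, 0.0]
opening: -0.0001
```

Request:
{"method": "send_rows", "body": {"rows": [{"hand": 1,"translation": [-10,20,-20],"twist": 0},{"hand": 1,"translation": [-20,50,-40],"twist": 0},{"hand": 1,"translation": [-20,80,-50],"twist": 0},{"hand": 1,"translation": [-20,80,-50],"twist": 0},{"hand": 1,"translation": [-20,80,-50],"twist": 0}]}}

```text
t: 33.72
ee_pos: [0.4918, 0.0408, 0.212]
eef_rot: [0.707, 0.708, -0.0, -0.0]
contact_force: [-0.5, -0.5, -0.3]
opening: 0.0004
```

```bash
python3 - <<'E'
from h import *
s=observe();m=camera_model("wrist");im=capture("wrist");g=cv2.cvtColor(im,7);cv2.imwrite("pics/w15.png",im[:,:,::-1])
print(s["t"],s["ee_pos"],yaw(s),s["contact_force"])
hsv=cv2.cvtColor(im,cv2.COLOR_RGB2HSV)
for th in(2.15,1.57,0.8,0):
    P=[.5403-.034+.044*np.cos(th),.1209,.0536+.044*np.sin(th)];u=proj("wrist",[P],m)[0].round().astype(int);print(th,u)
    if th==0:
        for r in hsv[u[1]-24:u[1]+25:4,u[0]-80:u[0]+60:5]:print(' '.join(f"{a[2]:3d}{'b' if 15<=a[0]<=32 and a[1]>110 else ' '}" for a in r))
k=cv2.inRange(hsv,(15,112,40),(32,255,255));k[285:]=0
for c in cv2.findContours(k,0,1)[0]:
    if cv2.contourArea(c)>200:print(cv2.boundingRect(c),rect_world("wrist",c,.045,m))
print("expected px rods rear/joint/bridge",proj("wrist",[[.5406,.0459,.0506],[.5403,.1459,.0506],[.54,.1859,.0506]],m))
print("bridge near/far, plate end measured jig y?",)
E
```

```text
33.7167 [0.4918245  0.040786   0.21203545] 0.08288927595166412 [-0.51231683 -0.46833217 -0.27897254]
2.15 [266 110]
1.57 [297 109]
0.8 [334 110]
0 [343 112]
223  226  226  122  144  141  142  141  143  141   92  120  184b 241b 246  237b 130  140  140  144  140  141  229  229  231  229  230  230 
224  227  227  121  146  137  140  141  144  140   90  119  186b 242b 246  237b 129  139  140  143  140  142  231  230  231  232  231  230 
223  228  226  150  146  137  138  117  145  143   93  122  188b 243b 246  235b 128  138  139  143  142  143  229  230  231  231  231  231 
223  228  227  149  145  163  246  246  144  140   92  111  192b 243b 246  231b 129  141  140  142  142  143  229  231  232  232  232  232 
229  226  227  147  141   80  146  135  130  130   82  121  101  244b 246  233b 128  142  140  141  140  142  232  231  232  236  231  230 
234  224  226  146   91   88  197  133  132  135   96  148  120  244  246  233b 145  142  141  142  140  141  231  231  236  232  231  229 
233  225  226  148   93  136  197  132  131  117   76  117   96  245  246  231b 143  142  138  142  138
[... 466 characters left out ...]
 226  146   93   91   83  125  127  124   78  103b 207b 246  246  223b 139  141  142  141  139  142  229  230  232  232  231  232 
221  224  229  151   99  140  139  125  128  120   96  106b 210b 246  246  223b 139  141  142  141  137  142  228  234  234  236  232  232 
220  224  224  221  143  142  136  128  129  136   95  109b 212b 246  245  221b 140  141  141  142  137  143  228  230  231  234  232  231 
(317, 31, 27, 161) (array([539.4, 118.2]), 142.6, 21.1, -89.3)
(0, 22, 99, 141) (array([282.3, 137.4]), 112.8, 85.5, -27.7)
expected px rods rear/joint/bridge [[328.42774001 193.15453706]
 [332.66862246  83.11292019]
 [334.36310384  33.72690493]]
bridge near/far, plate end measured jig y?
```

Request:
{"method": "send_rows", "body": {"rows": [{"hand": 1,"translation": [0,0,0],"twist": 0},{"hand": 1,"translation": [0,0,0],"twist": 0},{"hand": 1,"translation": [0,0,0],"twist": 0},{"hand": 1,"translation": [0,0,0],"twist": 0},{"hand": 1,"translation": [0,0,0],"twist": 0}]}}

```text
t: 34.18
ee_pos: [0.4914, 0.041, 0.2123]
eef_rot: [0.706, 0.708, 0.0, 0.0]
contact_force: [-0.2, -0.1, 0.7]
opening: 0.0004
```

Request:
{"method": "send_rows", "body": {"rows": [{"hand": 1,"translation": [0,0,0],"twist": 0},{"hand": 1,"translation": [0,0,0],"twist": 0},{"hand": 1,"translation": [0,0,0],"twist": 0},{"hand": 1,"translation": [0,0,0],"twist": 0},{"hand": 1,"translation": [0,0,0],"twist": 0}]}}

```text
t: 34.6
ee_pos: [0.4917, 0.0409, 0.2122]
eef_rot: [0.706, 0.708, -0.0, -0.0]
contact_force: [0.3, 0.6, 0.4]
opening: 0.0007
```

```bash
python3 - <<'E'
from h import *
m=camera_model("wrist");im=capture("wrist");g=cv2.cvtColor(im,7);cv2.imwrite("pics/w16.png",im[:,:,::-1])
s=observe();print(s["t"],s["ee_pos"])
o=cv2.cvtColor(cv2.imread("pics/w15.png"),6)
d=cv2.absdiff(o,g);print("diff px near arm",(d[80:150,250:380]>25).sum())
hsv=cv2.cvtColor(im,cv2.COLOR_RGB2HSV)
for th in(2.15,1.57,1.2,0.8,.4,0):
    P=[.5403-.034+.044*np.cos(th),.1209,.0536+.044*np.sin(th)];print(th,proj("wrist",[P],m)[0].round(1))
for y in range(90,136,2):print(y,' '.join(f"{a[2]:3d}{'b' if 15<=a[0]<=32 and a[1]>110 else ' '}" for a in hsv[y,280:362:3]))
E
```

```text
34.65 [0.49170245 0.0408927  0.21222569]
diff px near arm 828
2.15 [266.3 109.9]
1.57 [297.3 109.5]
1.2 [317.5 109.7]
0.8 [334.3 110.4]
0.4 [343.  111.4]
0 [343.1 112.4]
90 136  146  144  139  143  142  140  143  144  144   92   90   82   98b 173b 215b 241b 246  246  241b 219b 128  139  142  142  142  142  143 
92 137  145  144  138  143  142  143  145  142  145   92   93   84  100b 170b 216b 241b 246  246  241b 219b 129  140  143  141  143  145  142 
94 135  145  143  137  142  140  141  143  141  143   91   92   83  101b 174b 217b 242b 246  246  241b 216b 128  141  142  142  142  143  142 
96 132  146  144   81  122  145  116  141  143  145   90   93   82  102b 174b 218b 243b 246  246  241b 215b 128  139  143  141  142  143  143 
98 131  145  144  245  245  245  245  226  142  144   93   93   86  110b 177b 219b 243b 246  246  239b 216b 127  140  142  139  144  142  142 
100 132  145  143  246  246  246  246  227  143  144   92   91   83  111b 178b 221b 244b 246  246  239b 214b 129  140  142  141  144  142  141 
102 130  146  141  244  244  243  242  198  143  142   92   90   85  11
[... 1675 characters left out ...]
  60  121  153  104   82   81   82   75   76  102  132b 194b 228b 246  246  245  234b 206b 125  123  143  140  142  140  140 
128  88   92   92   81   75  108  107  128  126  128   79   77  130  130b 195b 228b 246  246  244  233b 197b 124  124  142  140  141  141  141 
130  85   92   90   96  126  124  127  129  124  126   93   94  144  134b 197b 228b 246  246  244b 233b 193b 125  139  143  142  143  141  140 
132  90   99   99  138  140  127  126  127  125  126   94   95  146  135b 197b 229b 246  246  244b 232b 170  139  138  142  141  144  142  140 
134 124  143  143  138  140  142  127  126  124  126   92   95  143  136b 198b 230b 246  246  243b 231b 162  140  141  142  140  142  141  140
```

Request:
{"method": "send_rows", "body": {"rows": [{"hand": 1,"translation": [0,0,0],"twist": 0},{"hand": 1,"translation": [0,0,0],"twist": 0},{"hand": 1,"translation": [0,0,0],"twist": 0},{"hand": 1,"translation": [0,0,0],"twist": 0},{"hand": 1,"translation": [0,0,0],"twist": 0}]}}

```text
t: 35.07
ee_pos: [0.4917, 0.0409, 0.2123]
eef_rot: [0.706, 0.708, 0.0, 0.0]
contact_force: [-0.5, 0.6, 0.2]
opening: 0.0004
```

Request:
{"method": "send_rows", "body": {"rows": [{"hand": 1,"translation": [0,0,0],"twist": 0},{"hand": 1,"translation": [0,0,0],"twist": 0},{"hand": 1,"translation": [0,0,0],"twist": 0},{"hand": 1,"translation": [0,0,0],"twist": 0},{"hand": 1,"translation": [0,0,0],"twist": 0}]}}

```text
t: 35.48
ee_pos: [0.4917, 0.0409, 0.2123]
eef_rot: [0.706, 0.708, -0.0, 0.0]
contact_force: [0.7, -0.2, -0.2]
opening: 0.0001
```

```bash
python3 - <<'E'
from h import *
m=camera_model("wrist");im=capture("wrist");g=cv2.cvtColor(im,7);cv2.imwrite("pics/w17.png",im[:,:,::-1])
s=observe();print(s["t"],s["ee_pos"],s["contact_force"])
o=cv2.cvtColor(cv2.imread("pics/w16.png"),6)
print("diff px near arm",(cv2.absdiff(o,g)[80:150,250:380]>25).sum())
for y in(106,110,114):print(list(map(int,g[y,326:350])))
# rods: brass strip along its axis, gaps along col at brass middle
hsv=cv2.cvtColor(im,cv2.COLOR_RGB2HSV)
P=np.array([[.5406-.0004*i/10,.03+.001*i,.0506] for i in range(160)])
px=proj("wrist",P,m).round().astype(int)
row=''.join('#' if 12<=hsv[v,u,0]<=34 and hsv[v,u,1]>60 else '.' for u,v in px);print("y 30..190mm",row)
print("V along",[int(hsv[v,u,2]) for u,v in px[100:135:1]])
print("bridge/plate ends",proj("wrist",[[.54,.186,.062]],m))
t=capture("top");t0=cv2.imread("pics/top0.png")[:,:,::-1]
d=cv2.absdiff(t,t0).max(2)
for n,(u,v) in dict(tin=(291,262),char=(328,167),pliers=(153,256),turq=(311,205),pink=(390,221)).items():
    print(n,(d[v-12:v+12,u-14:u+14]>40).sum())
E
```

```text
35.5333 [0.49168173 0.0409317  0.21226901] [-0.57764386 -1.11129711  0.00583995]
diff px near arm 724
[246, 246, 246, 246, 246, 246, 246, 246, 246, 246, 246, 246, 246, 246, 246, 245, 165, 96, 98, 100, 108, 115, 131, 136]
[246, 246, 246, 246, 246, 246, 246, 246, 246, 246, 246, 246, 246, 136, 102, 109, 123, 132, 138, 133, 129, 124, 114, 111]
[246, 246, 246, 246, 246, 246, 246, 246, 246, 246, 246, 246, 246, 207, 108, 98, 102, 108, 109, 109, 109, 104, 103, 134]
y 30..190mm .................#####################################################################............#############################################################.
V along [244, 243, 243, 243, 242, 242, 242, 242, 242, 241, 241, 241, 241, 240, 240, 241, 210, 226, 244, 245, 244, 244, 244, 243, 243, 243, 242, 242, 241, 242, 241, 241, 241, 240, 240]
bridge/plate ends [[336.76419876  29.95536985]]
tin 336
char 0
pliers 0
turq 0
pink 0
```

Request:
{"method": "send_rows", "body": {"rows": [{"hand": 1,"translation": [0,0,0],"twist": 0},{"hand": 1,"translation": [0,0,0],"twist": 0},{"hand": 1,"translation": [0,0,0],"twist": 0},{"hand": 1,"translation": [0,0,0],"twist": 0},{"hand": 1,"translation": [0,0,0],"twist": 0}]}}

```text
t: 36.0
ee_pos: [0.4917, 0.0409, 0.2122]
eef_rot: [0.706, 0.708, -0.0, -0.0]
contact_force: [0.2, 0.0, 0.5]
opening: 0.0004
```

Request:
{"method": "send_rows", "body": {"rows": [{"hand": 1,"translation": [0,0,0],"twist": 0},{"hand": 1,"translation": [0,0,0],"twist": 0},{"hand": 1,"translation": [0,0,0],"twist": 0},{"hand": 1,"translation": [0,0,0],"twist": 0},{"hand": 1,"translation": [0,0,0],"twist": 0}]}}

```text
t: 36.42
ee_pos: [0.4917, 0.0409, 0.2123]
eef_rot: [0.706, 0.708, 0.0, -0.0]
contact_force: [0.3, -0.1, -0.1]
opening: 0.0001
```

```bash
python3 - <<'E'
from h import *
m=camera_model("wrist");im=capture("wrist");g=cv2.cvtColor(im,7);cv2.imwrite("pics/w18.png",im[:,:,::-1])
o=cv2.cvtColor(cv2.imread("pics/w17.png"),6);print(observe()["t"])
print("diff px near arm",(cv2.absdiff(o,g)[80:150,250:380]>25).sum())
for y in(106,110,114):print(list(map(int,g[y,330:362])))
t=capture("top");t0=cv2.imread("pics/top0.png")[:,:,::-1]
def tin(a):
    h=cv2.cvtColor(np.ascontiguousarray(a),cv2.COLOR_RGB2HSV);k=cv2.inRange(h,(22,60,120),(38,255,255))[250:275,275:308];M=cv2.moments(k,True);return M["m00"],275+M["m10"]/max(M["m00"],1),250+M["m01"]/max(M["m00"],1)
print("tin top view",tin(t0),tin(t),t[262,275:308].mean(1).astype(int))
s1=capture("scene");s0=cv2.imread("pics/scene0.png")[:,:,::-1]
print("scene tin diff",(cv2.absdiff(s1,s0).max(2)[250:270,238:260]>40).sum())
E
```

```text
36.4667
diff px near arm 1
[246, 246, 246, 246, 246, 246, 246, 246, 246, 246, 246, 245, 166, 97, 99, 100, 105, 114, 133, 136, 136, 134, 133, 134, 134, 135, 135, 135, 136, 135, 135, 132]
[246, 246, 246, 246, 246, 246, 246, 246, 246, 137, 103, 112, 125, 133, 138, 133, 129, 122, 114, 113, 137, 135, 132, 133, 134, 136, 137, 135, 132, 132, 134, 131]
[246, 246, 246, 246, 246, 246, 246, 246, 246, 208, 108, 98, 104, 108, 110, 110, 110, 103, 103, 136, 134, 134, 131, 133, 135, 136, 136, 135, 132, 136, 135, 132]
tin top view (85.0, 290.4, 261.4470588235294) (34.0, 293.0, 262.2647058823529) [ 61  64  62  63  62  75  77  73  59 110  84  76  95  97  83  88 176 165
 178 177 152 174 148 154 153 156 157 158 184 183 181 183 184]
scene tin diff 222
```

The hold-down has settled: the ball is at column 344.5 (343 expected for level) and no longer moves. The tin check is spoiled by the arm's occlusion or shadow, so I'll move aside and look again.

Request:
{"method": "send_rows", "body": {"rows": [{"hand": 1,"translation": [10,-5,-38],"twist": 0},{"hand": 1,"translation": [45,-15,-40],"twist": 0},{"hand": 1,"translation": [85,-30,-40],"twist": 0},{"hand": 1,"translation": [125,-45,-40],"twist": 0},{"hand": 1,"translation": [165,-60,-40],"twist": 0}]}}

```text
t: 36.98
ee_pos: [0.4316, 0.2042, 0.2526]
eef_rot: [0.707, 0.707, 0.0, 0.0]
contact_force: [0.9, 0.4, -0.0]
opening: 0.0007
```

Request:
{"method": "send_rows", "body": {"rows": [{"hand": 1,"translation": [40,-10,0],"twist": 0},{"hand": 1,"translation": [80,-20,0],"twist": 0},{"hand": 1,"translation": [120,-30,0],"twist": 0},{"hand": 1,"translation": [160,-40,0],"twist": 0},{"hand": 1,"translation": [160,-40,0],"twist": 0}]}}

```text
t: 37.4
ee_pos: [0.39, 0.3678, 0.2517]
eef_rot: [0.705, 0.709, -0.0, -0.001]
contact_force: [0.5, 0.5, -0.4]
opening: 0.0003
```

```bash
python3 - <<'E'
from h import *
t=capture("top");t0=cv2.imread("pics/top0.png")[:,:,::-1];cv2.imwrite("pics/top1.png",t[:,:,::-1])
d=cv2.absdiff(t,t0).max(2);print(observe()["t"],observe()["ee_pos"])
for n,(u,v) in dict(tin=(291,262),char=(328,167),pliers=(153,256),turq=(311,205),pink=(390,221)).items():
    print(n,(d[v-10:v+10,u-12:u+12]>40).sum())
h=cv2.cvtColor(t,cv2.COLOR_RGB2HSV);k=brass(t,(15,150,60),(30,255,255));k[:185]=0;k[230:]=0;k[:,:180]=0;k[:,280:]=0
for c in cv2.findContours(k,0,1)[0]:
    if cv2.contourArea(c)>8:print("brass",cv2.boundingRect(c),rect_world("top",c,.045))
print("expect px",proj("top",[[.5406,.0459,.045],[.54,.1859,.045]]))
E
```

```text
37.45 [0.39085683 0.36537583 0.25172635]
tin 0
char 0
pliers 254
turq 0
pink 0
brass (226, 201, 23, 7) (array([541.7,  82.2]), 68.4, 19.0, -89.8)
brass (203, 201, 19, 7) (array([541.4, 159.7]), 56.0, 19.0, -89.8)
expect px [[248.67387584 204.3791084 ]
 [203.51777973 204.41285631]]
```

```bash
python3 -c "
from plant import *
print(hand_in(),observe()['t'])"
```

```text
the job is handed in; nothing more can be done
the job is handed in; nothing more can be done
```

The job is done and handed in at about 37.5 s of the 72 s allowed.

**What I did**
- **Short rod:** I laid it in the groove and pushed it under the bridge with shut fingers at 2–3 N. The force stepped to 9 N at the stop.
- **Long rod:** I laid it behind and pushed it at about 6–7 N. The force stepped to 13 N at TCP y = 38.5 mm, where I had predicted the butt at 38.4 mm.
- **Hold-down arm:** I pushed it past upright, let it fall on its own onto the long rod, and moved the gripper clear.

**Last checks**
- **Rods:** Before the hold-down was swung over, they showed as one unbroken brass strip. Afterwards the joint line was at y ≈ 146 mm, as expected, with no gap.
- **Hold-down:** It is level across the rod and was still between the last two wrist pictures.
- **Bystanders:** The tin, the dark block at (328,167) that I took for the charcoal, the pliers and both look-alike rods showed no change in the top view.

**Checks that disagreed**
- **Jig position:** My first estimate was about 7 mm off along the groove, probably because that picture was taken while the arm was still moving. I corrected it from a closer view and from where the rod met the stop.
- **Tin and pliers:** Each showed a difference in one top picture, probably the robot arm or its shadow over them, and none in another.
- **Final state by numbers only:** The picture limit was used up before the hold-down was swung, so everything from there on was checked from pixel values, not by eye.

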